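Move a drying stand with a freshly lacquered ukulele neck, balancing the neck

TASK

Take the drying stand by its wooden grip out of the dock it stands in and hold it up off everything, out of both docks, keeping the freshly lacquered ukulele neck balanced upright for at least five seconds; then set the stand fully home in the empty dock, flat on the floor board with the rod between the two prongs, and let go. The neck pivots on a tired spring and topples sideways by itself unless you keep correcting: from start to finish it must not tip over, knock hard against anything or be touched by the gripper or arm, and the stand must not be dropped. Leave the other things on the bench where they are.

Things in the scene. Friction and masses are not known exactly. Their poses are not given: they have to be found in the camera images.
- stand: Drying stand, loose, 0.5 kg (+-15%) without neck. Wooden foot plate 230 x 90 x 12 mm, steel ballast on its rear end, upright wooden grip block 40 (x) x 30 (y) mm with its top 85 mm above the underside, steel yoke near the front. Origin: on the underside below the grip block's centre. x from grip to yoke (away from the robot at yaw 0), y left, z up; plate spans x -70 to 160 mm, y +-45.
- grip (a point): Where to take the stand: centre of the grip block, 62 mm above the stand's underside. Pinch it from above across its 30 mm (along the stand's y). The bare block stands from 24 mm to 85 mm above the underside. Axes as the stand's.
- pivot (a point): The neck's hinge pin on the stand, along the stand's x, at x = 120, y = 0, z = 36 mm from its origin. A spring of 0.245 N m/rad (damping 0.002 N m s/rad, no friction) pulls the neck square to the foot plate, but gravity pulls it over with 0.276 N m/rad: unstable, time constant 0.5 s (0.4 to 0.56). Rolling the plate about x pushes the neck the same way through the spring. Stops at +-0.5 rad.
- neck: Ukulele neck clamped on a rod, 0.16 kg (+-4%). Origin on the hinge pin, z up the rod to the headstock, x along the pin; it leans only about x (positive: top to -y). Aluminium rod 12 mm thick to z = 102 mm, brass collar, then dark wooden neck 40 mm wide, headstock 56 mm (84 mm over tuners) up to z = 324 mm. Centre of mass at z = 176 mm, moment of inertia about the pin 0.0064 kg m2.
- neck_top (a point): Top end of the headstock, 324 mm along the neck's z from the pin. Axes as the neck's.
- rod_mid (a point): Point on the rod's axis 89 mm above the pin: level with the prongs when the stand is home. Axes as the neck's.
- dock_full: Fixed dock in which the stand starts: plywood floor board 310 x 130 x 8 mm, an upright plywood post 128 mm wide, 158 mm high at its far end, and two prongs. Origin on the bench under the home place: the home stand's origin is at x 0, y 0, z 8 mm (board top) with the same axes (0.0 yaw between them). Board spans x -75 to 235 mm; the post's face is at x = 190 mm.
- prongs_full (a point): In dock_full, where the home rod passes midway between the prongs: x 120, y 0, z 133 mm from the dock's origin; dock's axes. Two level steel prongs, 12 mm thick, axes at y +-22 mm (32 mm clear) reach from the post to x = 85 mm, then flare to y +-42 mm at the tips at x = 55 mm; open above and to -x. The home rod leans on one of them at about 0.11 rad.
- dock_empty: Fixed dock built just like dock_full (same origin, axes, sizes) but empty: the stand goes here. It may be the left or the right one and is turned up to 0.2 rad.
- prongs_empty (a point): The same point midway between the prongs of dock_empty: x 120, y 0, z 133 mm from that dock's origin; dock's axes, same prongs.
- glue: Bystander: white glue bottle, 48 mm diameter, 130 mm tall; origin under its centre.
- tape: Bystander: roll of tape lying flat, 90 mm diameter, 22 mm high; origin under its centre. It lies between the docks.
- sander: Bystander: cork sanding block 90 x 50 x 28 mm; origin under its centre. It lies between the docks.
- jar: Bystander: amber jar, 68 mm diameter, 75 mm tall; origin under its centre.
- driver: Bystander: screwdriver lying on the bench.
- mallet: Bystander: hammer lying on the bench.
- tuner_box: Bystander: open cardboard box 120 x 160 x 40 mm; origin under its centre.

How it is judged:
By the outcome, as a careful person would: the job done as asked, in the order asked, and still so for the second after the job is handed in, with the robot touching nothing.
It also fails if it takes over 72 s, if anything falls off the work surface, if the arm or the gripper's body presses on something with over 40 N, if the wrist force passes 120 N, or if a joint passes its speed limit or range.

ROBOT

A 7-joint arm with a two-finger parallel gripper is mounted at the origin on the work surface. World frame = base frame: x ahead of the robot, y to its left, z up, the work surface at z = 0. Lengths are in m, angles in rad, forces in N, time in s.
With the tool pointing down it reaches from about 0.425 to 0.925 m from the base axis. Payload 6.8 kg.
Tool frame: the origin (TCP) lies midway between the tips of the shut fingers; the grasp point (between the pads) lies ctrl.tcp_to_grasp behind it (ctrl.tcp_to_grasp is the distance from the TCP to the grasp point, in m); z points along the fingers, y is the line along which they close (so a half turn about z gives the same grasp; the last joint's range is limited). The gripper opens to 88 mm and grips with 3 to 60 N. Pads are 20 mm wide; open, the fingers measure 115 mm over their backs; the gripper's body (75 mm by 178 mm) begins 61 mm behind the grasp point.
Start: joints at [-1.384, 0.477, 0.022, 1.555, -0.011, 1.109, -0.083], TCP at [0.196, 0.646, 0.223] pointing down, gripper open.
Joint ranges: [-2.96, 2.96], [-0.34, 2.1], [-1.41, 1.46], [0.24, 2.44], [-1.37, 4.51], [0.17, 1.92], [-2.96, 2.96]. Speed limits (rad/s): [2.39, 2.39, 3.14, 3.14, 3.14, 3.14, 3.14].

INTERFACE

Orientations are given as a unit quaternion [w, x, y, z].
In Python, from bench import sensors, viewer, order, ctrl gives the robot as it stands. The module is installed in compiled form; this text tells all that it offers.
- The arm moves only by the tool apply_moves, never from a script. Its argument "plan" is a list of rows, each a list of 7 numbers: the shift along the tool's x, y, z in mm, then the turn, a rotation vector about the tool's x, y, z in degrees, then the opening, from 0 (shut) to 1 (fully open). In form: [[tx, ty, tz, rx, ry, rz, gripper], ...]. A call has exactly 5 rows; each row shifts and turns the commanded pose from where the row before left it, along the tool's axes as they then stand; what a row does not reach is not made up. A row lasts 1/10 s, in which the tool goes at most 50 mm and 8.59 degrees, less where a joint would pass 70% of its speed; a pose out of reach is approached as far as the arm can. A call with a gripper value outside its range is refused whole. The fingers move at their own pace and stop on an object; "squeeze" is the grip in N (left out, the last holds). Time passes only in rows, so rows that do not move let the fingers close, or fill a call up. It gives the time, the measured TCP pose, the force, the opening and the grip force at its end, in the units of the state.
- sensors.read_state(): the state, without advancing time (a new reading comes with each control period).
- viewer.camera(name): name is "scene" or "top" or "wrist"; returns a dict with "frame" (420x560x3 uint8, red, green, blue), "z_map" (420x560 float32, m along the optical axis (not along the pixel's ray), 0 where there is no reading), "fx", "fy", "cx", "cy" (pixels), "view" (4x4, takes a point from world to camera coordinates). Camera axes: x right, y down, z forward; pixel columns grow to the right and rows downward; lengths in m; the calibration is good to about 2 mm. A picture is of the moment at which its call begins.
- order.hand_in(): hands the job in; it is judged then, once.
The state is a dict: "time_s": time; "joint_pos": joint angles; "joint_vel": joint speeds; "joint_efforts": joint torques, N m; "ee_pos": TCP position; "eef_rot": TCP orientation; "wrist_force": force on the tool from outside, world axes, zero at the start; "moment": the same for the moment, N m; "opening": opening from 0.0 (shut) to 1.0 (fully open); "finger_force": force on a finger pad.
Only numpy, scipy, OpenCV 4.12 (cv2) and the standard library are available. Lean on these libraries where they do the work, as an engineer would, in place of code of your own. Each camera call takes 0.05 s, during which the arm holds its last target. There are 200 camera calls.

## Working session

There is one attempt and no reset: what is moved stays moved. The work goes in short steps, Python scripts to look and compute and a tool call to move; the robot and the scene stay as the last step left them, time stands still between calls to the robot, and variables do not carry over. Pictures are saved under pics/ and viewed, at most 10 in all, crops included, and the job is handed in when it is done.

Besides the shell and the picture viewer there is one more tool, called after "Emit:" by a JSON object that holds its "op" and its "data", one argument or row to a line. apply_moves: Moves the arm, as the interface text tells. Its arguments: {"type":"object","properties":{"plan":{"type":"array"},"squeeze":{"type":"number"}},"required":["plan"]}

```bash
mkdir -p pics; python3 - <<'E'
from bench import sensors,viewer,ctrl
import cv2,numpy as np
s=sensors.read_state();print({k:np.round(v,4).tolist() for k,v in s.items()});print(ctrl.tcp_to_grasp)
for n in ("scene","top","wrist"):
    c=viewer.camera(n);cv2.imwrite(f"pics/{n}0.png",c["frame"][...,::-1]);np.savez(f"{n}0.npz",**c)
    print(n,c["fx"],c["fy"],c["cx"],c["cy"],np.round(c["view"],4).tolist(),(c["z_map"]>0).mean())
a=cv2.imread("pics/scene0.png");b=cv2.imread("pics/top0.png")
E
```

```text
{'time_s': 0.0, 'joint_pos': [-1.3841, 0.4778, 0.0223, 1.5564, -0.0115, 1.1093, -0.0831], 'joint_vel': [0.0004, 0.0008, -0.0005, -0.0001, 0.0002, 0.0011, -0.0009], 'joint_efforts': [0.0007, -58.2854, 1.5352, -27.2611, -0.0542, 0.017, 0.0002], 'ee_pos': [0.1959, 0.6453, 0.2217], 'eef_rot': [-0.0001, 0.1468, 0.9892, -0.0009], 'wrist_force': [0.3209, -0.4835, 0.2955], 'moment': [-0.0159, 0.0264, -0.0138], 'finger_force': 0.0, 'opening': 1.0019}
0.0187
scene 418.80774574250455 418.80774574250455 271.8950716507135 211.6867804238335 [[0.8298, 0.558, -0.0077, -0.4531], [0.4667, -0.7014, -0.5386, -0.1737], [-0.306, 0.4433, -0.8425, 1.5675], [0.0, 0.0, 0.0, 1.0]] 0.9960459183673469
top 470.4131863378183 470.4131863378183 277.9967696726052 211.57484890582364 [[-0.0185, -0.9995, -0.026, 0.0018], [-0.9986, 0.0198, -0.05, 0.5934], [0.0504, 0.025, -0.9984, 1.5409], [0.0, 0.0, 0.0, 1.0]] 0.9958035714285715
wrist 365.46124876493343 365.46124876493343 278.0957207749792 215.35102636006937 [[0.2903, 0.9569, -0.0018, -0.6738], [0.9252, -0.2802, 0.256, -0.0316], [0.2445, -0.076, -0.9667, 0.3892], [0.0, 0.0, 0.0, 1.0]] 0.9959311224489796
```

View pics/scene0.png

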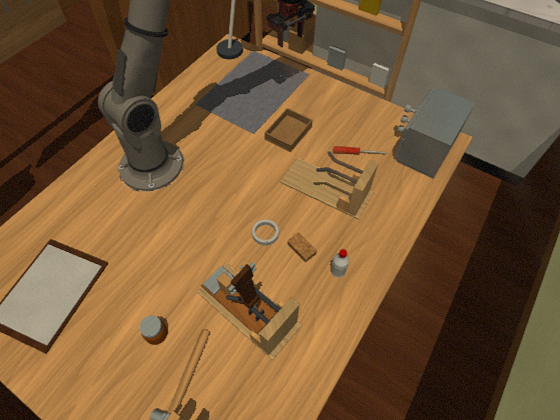

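View pics/top0.png

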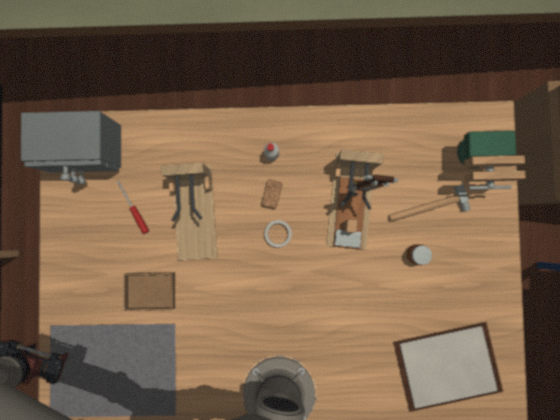

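```bash
cat > h.py <<'E'
import numpy as np,cv2
def cloud(c):
    z=c["z_map"];v,u=np.mgrid[:z.shape[0],:z.shape[1]]
    p=np.stack([(u-c["cx"])/c["fx"]*z,(v-c["cy"])/c["fy"]*z,z],-1).reshape(-1,3)
    R=c["view"][:3,:3];t=c["view"][:3,3]
    return ((p-t)@R).reshape(*z.shape,3)
E
python3 - <<'E'
from h import *
for n in("top","scene"):
    c=dict(np.load(n+"0.npz"));P=cloud(c);ok=c["z_map"]>0;z=P[...,2]
    t=ok&(np.abs(P[...,0]-.25)<.1)&(np.abs(P[...,1])<.1);print(n,"table z",np.median(z[t]),z[t].std())
    for name,y0,y1 in(("E",.08,.42),("F",-.42,-.08)):
        roi=ok&(P[...,1]>y0)&(P[...,1]<y1)&(P[...,0]>.38)&(P[...,0]<.85)
        for lab,a,b in(("board",.003,.016),("plate",.016,.028),("grip85",.083,.1),("prong",.125,.148),("post",.148,.175),("neck",.2,.5)):
            m=roi&(z>a)&(z<b)
            if m.sum()<5: print(n,name,lab,m.sum());continue
            k=cv2.morphologyEx(m.astype(np.uint8),cv2.MORPH_OPEN,np.ones((2,2)))>0
            q=P[k] if k.sum()>10 else P[m]
            r=cv2.minAreaRect((q[:,:2]*1000).astype(np.float32))
            print(n,name,lab,m.sum(),"rect c",np.round(r[0],1),"size",np.round(r[1],1),"ang",round(r[2],2),"z",np.round(np.percentile(q[:,2],[5,50,95]),4),"med",np.round(np.median(q,0),4))
E
```

```text
top table z 0.00031569417115279386 0.003565046678460591
top E board 5095 rect c [609.4 181.2] size [461.6 470.4] ang 89.31 z [0.0004 0.0082 0.0152] med [0.5543 0.261  0.0082]
top E plate 77 rect c [554.7 269.5] size [158.6 360. ] ang 83.55 z [0.0162 0.0174 0.027 ] med [0.5734 0.2837 0.0174]
top E grip85 33 rect c [709.1 266.7] size [ 26.6 113.8] ang 16.7 z [0.0837 0.0922 0.0998] med [0.7099 0.2335 0.0922]
top E prong 422 rect c [642.3 279.7] size [121.9 159.2] ang 85.91 z [0.0069 0.1372 0.1433] med [0.6347 0.2733 0.1372]
top E post 432 rect c [657.2 146.8] size [475.5  86.2] ang 64.2 z [0.1353 0.1575 0.1633] med [0.7184 0.2749 0.1575]
top E neck 0
top F board 3632 rect c [ 604.7 -239.1] size [367.1 454.9] ang 85.8 z [-0.0015  0.0083  0.0238] med [ 0.5986 -0.2283  0.0083]
top F plate 1104 rect c [ 544.2 -239.8] size [241.2 302.9] ang 47.24 z [0.0119 0.0215 0.0862] med [ 0.5867 -0.2439  0.0215]
top F grip85 161 rect c [ 537.  -158.1] size [ 41.2 220. ] ang 0.8 z [0.0225 0.0926 0.0986] med [ 0.5367 -0.2417  0.0926]
top F prong 375 rect c [ 639.7 -178.4] size [166.1 319.8] ang 16.39 z [0
[... 1020 characters left out ...]
7 533.9] ang 89.53 z [-0.0005  0.008   0.0139] med [ 0.6269 -0.2928  0.008 ]
scene F plate 1162 rect c [ 704.5 -418.7] size [226.8 498.6] ang 33.54 z [0.0159 0.0216 0.0281] med [ 0.6261 -0.2745  0.0216]
scene F grip85 205 rect c [ 592.9 -271.2] size [ 36.9 154.6] ang 58.93 z [0.0842 0.0942 0.3508] med [ 0.5464 -0.2436  0.0942]
scene F prong 438 rect c [ 805.2 -347. ] size [175.1 476.1] ang 51.44 z [0.1046 0.1385 0.1437] med [ 0.6943 -0.2743  0.1385]
scene F post 631 rect c [ 784.2 -384.1] size [127.6 454. ] ang 24.6 z [0.1357 0.1589 0.1626] med [ 0.7521 -0.2688  0.1589]
scene F neck 660 rect c [ 718.8 -366.1] size [ 79.7 583.2] ang 39.99 z [0.1395 0.325  0.369 ] med [ 0.6635 -0.2831  0.325 ]
```

```bash
python3 - <<'E'
import cv2,numpy as np
t=cv2.imread("pics/top0.png");s=cv2.imread("pics/scene0.png")
a=cv2.resize(t[140:280,150:270],None,fx=3.3,fy=3.3,interpolation=2);b=cv2.resize(t[140:280,310:430],None,fx=3.3,fy=3.3,interpolation=2)
cv2.imwrite("pics/crop1.png",np.hstack([a,b]))
E
```

```text
(no output)
```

View pics/crop1.png

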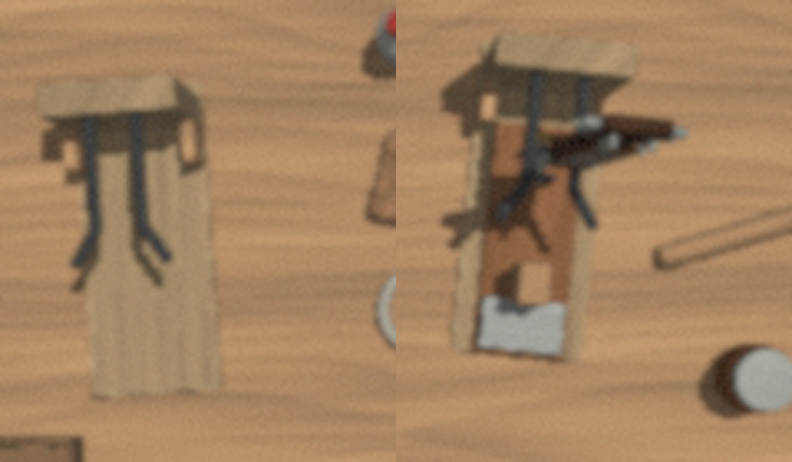

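The top view shows the empty dock on the left (prongs at about px 180–195, 175–220) and the stand in the right dock (grip at px 352, 225), with the neck leaning right, to -y. Next I'll take a wrist view over the empty dock.

Emit:
{"op": "apply_moves", "data": {
  "plan": [
    [-42, -25, -7, 0, 0, 0, 1],
    [-42, -25, -7, 0, 0, 0, 1],
    [-42, -25, -7, 0, 0, 0, 1],
    [-42, -25, -7, 0, 0, 0, 1],
    [-42, -25, -7, 0, 0, 0, 1]
  ]
}}

```text
time_s: 0.65
ee_pos: [0.3618, 0.4635, 0.2578]
eef_rot: [-0.0, 0.147, 0.989, -0.0]
wrist_force: [1.0, -0.0, 0.7]
opening: 0.999
finger_force: 0.0
```

Emit:
{"op": "apply_moves", "data": {
  "plan": [
    [-42, -25, -7, 0, 0, 0, 1],
    [-42, -25, -7, 0, 0, 0, 1],
    [-42, -25, -7, 0, 0, 0, 1],
    [-42, -25, -7, 0, 0, 0, 1],
    [-42, -25, -7, 0, 0, 0, 1]
  ]
}}

```text
time_s: 1.15
ee_pos: [0.5262, 0.2829, 0.2929]
eef_rot: [-0.0, 0.147, 0.989, 0.0]
wrist_force: [0.6, -0.2, 0.2]
opening: 1.002
finger_force: 0.0
```

```bash
python3 - <<'E'
from bench import sensors,viewer
from h import *
for i in range(4): viewer.camera("wrist")
c=viewer.camera("wrist");np.savez("wE.npz",**c);cv2.imwrite("pics/wE.png",c["frame"][...,::-1])
s=sensors.read_state();print(s["time_s"],s["ee_pos"],s["eef_rot"],np.abs(s["joint_vel"]).max())
P=cloud(c);z=P[...,2]
print(np.round(P[100:400:60,100:500:80].reshape(-1,3),3)[:,2])
E
```

```text
1.4 [0.52480966 0.28506207 0.29227684] [-4.83471285e-04  1.46837715e-01  9.89160478e-01  3.65802784e-05] 0.026007714029266472
[ 0.    -0.001 -0.    -0.    -0.001  0.001  0.     0.007 -0.001  0.024
 -0.001 -0.001  0.007 -0.001 -0.001 -0.     0.304  0.138  0.007  0.328
  0.389  0.389  0.389  0.389  0.388]
```

View pics/wE.png

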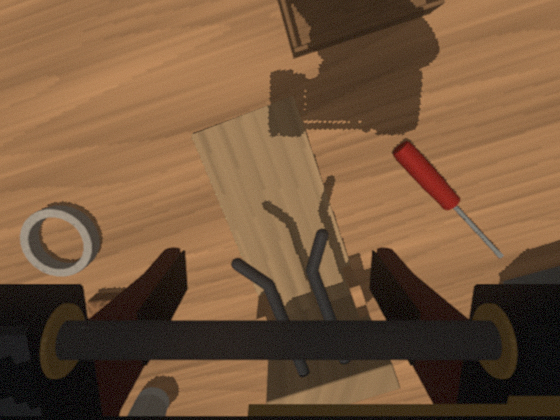

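The wrist view shows the prongs at about px (240–345, 230–375) and the board's rear corners at (195,135) and (295,100). I'll fit lines to these.

```bash
cat > fit.py <<'E'
from h import *
def edge_line(x,y):   # robust y = a x + b
    k=np.ones(len(x),bool)
    for _ in range(6):
        a,b=np.polyfit(x[k],y[k],1);r=y-a*x-b;k=np.abs(r)<max(2*np.median(np.abs(r[k])),.0006)
    return a,b,k.sum()
def prongs(P,ok,c0,yaw,board=True):
    """c0: guess of dock origin; returns fits in guessed dock frame"""
    c,s=np.cos(yaw),np.sin(yaw);d=P[...,:2]-c0;X=d[...,0]*c+d[...,1]*s;Y=-d[...,0]*s+d[...,1]*c;Z=P[...,2]
    m=ok&(Z>.127)&(Z<.146)&(X>.09)&(X<.17)&(np.abs(Y)<.045)
    for sg in(1,-1):
        k=m&(np.sign(Y)==sg)
        if k.sum()>20:
            a,b,n=edge_line(X[k],Y[k]);print("prong",sg,"slope",round(a,4),"y@.12",round(a*.12+b,4),n,"ztop95",np.round(np.percentile(Z[k],90),4))
    t=ok&(Z>.12)&(Z<.146)&(X>.03)&(X<.17)&(np.abs(Y)<.06)
    for sg in(1,-1):
        k=t&(np.sign(Y)==sg)
        if k.any():print("tip x min",np.round(np.percentile(X[k],[0,1,3]),4))
    if board:
        b=ok&(Z>.0045)&(Z<.0125)&(X>-.1)&(X<.1)&(np.abs(Y)<.09)
        for ax,lab in((1,"left/right"),):
            xs=np.arange(-.06,.05,.004);lo=[];hi=[];xx=[]
            for x in xs:
                k=b&(np.abs(X-x)<.002)
                if k.sum()>20:xx.append(x);lo.append(np.percentile(Y[k],.5));hi.append(np.percentile(Y[k],99.5))
            for q in(lo,hi):
                a,bb,n=edge_line(np.array(xx),np.array(q));print("board side slope",round(a,4),"y0",round(bb,4),n)
        ys=np.arange(-.05,.051,.004);yy=[];lo=[]
        for y in ys:
            k=b&(np.abs(Y-y)<.002)
            if k.sum()>20:yy.append(y);lo.append(np.percentile(X[k],.5))
        a,bb,n=edge_line(np.array(yy),np.array(lo));print("rear edge slope",round(a,4),"x",round(bb,4),n)
        print("board z",np.median(Z[b]))
E
python3 - <<'E'
from fit import *
c=dict(np.load("wE.npz"));P=cloud(c)
# rear corners by rays on z=.008
for it,(c0,yaw) in enumerate([((.53,.268),.0),]):
    prongs(P,c["z_map"]>0,np.array(c0),yaw)
E
```

```text
prong 1 slope 0.1235 y@.12 0.0297 337 ztop95 0.1388
prong -1 slope 0.0364 y@.12 -0.0142 289 ztop95 0.1387
tip x min [0.0345 0.0355 0.037 ]
tip x min [0.039  0.0398 0.0413]
board side slope 0.0554 y0 -0.0644 28
board side slope 0.0514 y0 0.0638 28
rear edge slope -0.0552 x -0.0863 26
board z 0.007319263371067062
```

```bash
python3 - <<'E'
from fit import *
c=dict(np.load("wE.npz"));P=cloud(c)
prongs(P,c["z_map"]>0,np.array((.5187,.2672)),.054)
for n in("top","scene"):
    print(n)
    c=dict(np.load(n+"0.npz"));P=cloud(c);prongs(P,c["z_map"]>0,np.array((.5187,.2672)),.054)
E
```

```text
prong 1 slope 0.0384 y@.12 0.0227 476 ztop95 0.1387
prong -1 slope -0.0339 y@.12 -0.0207 299 ztop95 0.1387
tip x min [0.0483 0.0491 0.0506]
tip x min [0.0481 0.0489 0.0502]
board side slope -0.0 y0 -0.0641 28
board side slope -0.0017 y0 0.0639 28
rear edge slope -0.0007 x -0.0749 26
board z 0.007318045132262992
top
prong 1 slope -0.0066 y@.12 0.0202 78 ztop95 0.1426
prong -1 slope 0.0092 y@.12 -0.0229 91 ztop95 0.1425
tip x min [0.0487 0.0513 0.0536]
tip x min [0.0482 0.05   0.0515]
board side slope -0.0217 y0 -0.073 28
board side slope -0.0356 y0 0.064 13
rear edge slope -0.1049 x -0.0809 15
board z 0.008136831234883861
scene
prong 1 slope -0.0113 y@.12 0.0186 47 ztop95 0.1432
prong -1 slope -0.0388 y@.12 -0.024 50 ztop95 0.1426
tip x min [0.047  0.0487 0.0512]
tip x min [0.0473 0.051  0.0517]
board side slope 0.0228 y0 -0.0734 26
board side slope -0.0069 y0 0.0798 18
rear edge slope -0.0467 x -0.0908 17
board z 0.009327950791457349
```

Emit:
{"op": "apply_moves", "data": {
  "plan": [
    [10, -49, 0, 0, 0, 4, 1],
    [10, -49, 0, 0, 0, 4, 1],
    [10, -49, 0, 0, 0, 4, 1],
    [6, -49, 0, 0, 0, 4, 1],
    [0, -49, 0, 0, 0, 4, 1]
  ]
}}

```text
time_s: 1.9
ee_pos: [0.3873, 0.0774, 0.2922]
eef_rot: [-0.0, 0.316, 0.949, -0.0]
wrist_force: [-0.1, -0.7, 1.1]
opening: 0.997
finger_force: 0.0
```

Emit:
{"op": "apply_moves", "data": {
  "plan": [
    [0, -48, 0, 0, 0, 2, 1],
    [0, -48, 0, 0, 0, 0, 1],
    [0, -48, 0, 0, 0, 0, 1],
    [0, -48, 0, 0, 0, 0, 1],
    [0, -48, 0, 0, 0, 0, 1]
  ]
}}

```text
time_s: 2.4
ee_pos: [0.2759, -0.0676, 0.2935]
eef_rot: [0.001, 0.33, 0.944, 0.001]
wrist_force: [0.4, 0.0, 0.5]
opening: 0.997
finger_force: 0.0
```

```bash
python3 - <<'E'
from bench import sensors
from h import *
from scipy.spatial.transform import Rotation as R
s=sensors.read_state();q=s["eef_rot"];print(s["time_s"],s["ee_pos"],R.from_quat(np.r_[q[1:],q[0]]).as_matrix().round(4).tolist())
E
```

```text
2.4 [ 0.27587479 -0.06759468  0.29346651] [[-0.7818, 0.6236, 0.0024], [0.6236, 0.7818, 0.0017], [-0.0009, 0.0028, -1.0]]
```

Emit:
{"op": "apply_moves", "data": {
  "plan": [
    [0, 0, 0, 0, 0, -6.4, 1],
    [0, 0, 0, 0, 0, -6.4, 1],
    [0, 0, 0, 0, 0, -6.4, 1],
    [0, 0, 0, 0, 0, -6.4, 1],
    [0, 0, 0, 0, 0, -6.4, 1]
  ]
}}

```text
time_s: 2.9
ee_pos: [0.2767, -0.0674, 0.2937]
eef_rot: [0.001, 0.056, 0.998, 0.001]
wrist_force: [-0.3, 0.1, 0.4]
opening: 0.996
finger_force: 0.0
```

Emit:
{"op": "apply_moves", "data": {
  "plan": [
    [-24, -20, 0, 0, 0, 0, 1],
    [-24, -20, 0, 0, 0, 0, 1],
    [-24, -20, 0, 0, 0, 0, 1],
    [-24, -20, 0, 0, 0, 0, 1],
    [-24, -20, 0, 0, 0, 0, 1]
  ]
}}

```text
time_s: 3.4
ee_pos: [0.3853, -0.1812, 0.2939]
eef_rot: [0.001, 0.058, 0.998, 0.001]
wrist_force: [0.2, 1.0, 0.3]
opening: 1.0
finger_force: 0.0
```

Emit:
{"op": "apply_moves", "data": {
  "plan": [
    [-40, -15, 0, 0, 0, 0, 1],
    [-40, -15, 0, 0, 0, 0, 1],
    [-40, -15, 0, 0, 0, 0, 1],
    [0, 0, 0, 0, 0, 0, 1],
    [0, 0, 0, 0, 0, 0, 1]
  ]
}}

```text
time_s: 3.9
ee_pos: [0.4984, -0.2395, 0.2931]
eef_rot: [0.0, 0.059, 0.998, 0.001]
wrist_force: [0.1, -0.2, 0.8]
opening: 0.998
finger_force: 0.0
```

```bash
python3 - <<'E'
from bench import sensors,viewer
from fit import *
from scipy.spatial.transform import Rotation as R
c=viewer.camera("wrist");np.savez("wF.npz",**c);cv2.imwrite("pics/wF.png",c["frame"][...,::-1])
s=sensors.read_state();q=s["eef_rot"];print(s["time_s"],s["ee_pos"],R.from_quat(np.r_[q[1:],q[0]]).as_matrix().round(4).tolist())
P=cloud(c);ok=c["z_map"]>0;Z=P[...,2]
prongs(P,ok,np.array((.537,-.242)),-.115)
m=ok&(Z>.088)&(Z<.098)&(np.abs(P[...,0]-.537)<.04)&(np.abs(P[...,1]+.242)<.04)
print("grip top",m.sum(),Z[m].mean(),[np.round(v,2) for v in cv2.minAreaRect((P[m][:,:2]*1000).astype(np.float32))])
E
```

```text
3.95 [ 0.4976018  -0.23955363  0.29360028] [[-0.9931, 0.1175, 0.0011], [0.1175, 0.9931, 0.0021], [-0.0008, 0.0022, -1.0]]
prong 1 slope -0.0268 y@.12 0.023 382 ztop95 0.1387
tip x min [0.0578 0.0584 0.0596]
tip x min [0.0564 0.0569 0.0574]
board side slope -0.0083 y0 -0.0612 27
board side slope -0.0116 y0 0.0674 27
rear edge slope 0.0153 x -0.0659 4
board z 0.007315738301284172
grip top 1037 0.09207662072678535 [array([ 540.8 , -239.42]), array([29.2 , 39.14]), np.float64(82.92)]
```

View pics/wF.png

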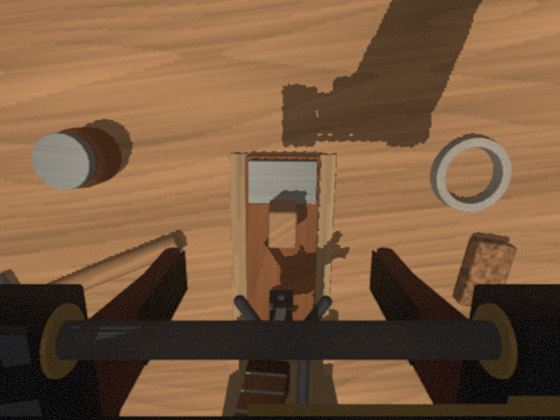

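Emit:
{"op": "apply_moves", "data": {
  "plan": [
    [-8, 1, 40, 0, 0, 0.3, 1],
    [-8, 1, 40, 0, 0, 0, 1],
    [-8, 1, 40, 0, 0, 0, 1],
    [-8, 1, 40, 0, 0, 0, 1],
    [-9, 1, 40, 0, 0, 0, 1]
  ]
}}

```text
time_s: 4.45
ee_pos: [0.5394, -0.2394, 0.094]
eef_rot: [0.002, 0.062, 0.998, 0.001]
wrist_force: [1.8, -0.6, -0.2]
opening: 1.004
finger_force: 0.0
```

Emit:
{"op": "apply_moves", "data": {
  "plan": [
    [0, 0, 15, 0, 0, 0, 1],
    [0, 0, 15, 0, 0, 0, 1],
    [0, 0, 12, 0, 0, 0, 1],
    [0, 0, 0, 0, 0, 0, 1],
    [0, 0, 0, 0, 0, 0, 0.6]
  ],
  "squeeze": 25
}}

```text
time_s: 4.95
ee_pos: [0.5403, -0.2413, 0.0535]
eef_rot: [0.002, 0.063, 0.998, 0.001]
wrist_force: [-0.2, 0.6, -0.0]
opening: 0.946
finger_force: 0.0
```

Emit:
{"op": "apply_moves", "data": {
  "plan": [
    [0, 0, 0, 0, 0, 0, 0.5],
    [0, 0, 0, 0, 0, 0, 0.43],
    [0, 0, 0, 0, 0, 0, 0.38],
    [0, 0, 0, 0, 0, 0, 0.33],
    [0, 0, 0, 0, 0, 0, 0.2]
  ],
  "squeeze": 25
}}

```text
time_s: 5.45
ee_pos: [0.5399, -0.241, 0.0526]
eef_rot: [0.001, 0.062, 0.998, 0.001]
wrist_force: [-0.8, -0.3, -0.1]
opening: 0.49
finger_force: 0.0
```

Emit:
{"op": "apply_moves", "data": {
  "plan": [
    [0, 0, 0, 0, 0, 0, 0],
    [0, 0, 0, 0, 0, 0, 0],
    [0, 0, 0, 0, 0, 0, 0],
    [0, 0, 0, 0, 0, 0, 0],
    [0, 0, 0, 0, 0, 0, 0]
  ],
  "squeeze": 55
}}

```text
time_s: 5.95
ee_pos: [0.5399, -0.2402, 0.0524]
eef_rot: [0.001, 0.062, 0.998, 0.001]
wrist_force: [-0.2, 3.7, 3.2]
opening: 0.337
finger_force: 55.0
```

```bash
python3 - <<'E'
from bench import sensors,viewer
from h import *
from scipy.spatial.transform import Rotation as R
im=[]
for n in("scene","top","wrist"):
    c=viewer.camera(n);np.savez(n+"1.npz",**c);f=c["frame"][...,::-1]
    if n=="scene":im.append(cv2.resize(f[220:380,170:330],(400,400)))
    if n=="top":im.append(cv2.resize(f[130:270,300:440],(400,400)))
cv2.imwrite("pics/g1.png",np.hstack(im))
s=sensors.read_state();q=s["eef_rot"];print(s["time_s"],s["ee_pos"],R.from_quat(np.r_[q[1:],q[0]]).as_matrix().round(4).tolist(),s["opening"],s["finger_force"],s["wrist_force"],s["moment"])
E
```

```text
6.1 [ 0.53992269 -0.2403081   0.05245924] [[-0.9922, 0.1243, 0.0026], [0.1243, 0.9922, 0.0023], [-0.0023, 0.0026, -1.0]] 0.33894586420282297 55.00117063522339 [-0.83299041  5.08653032  4.08631359] [ 1.00849419  0.12050985 -0.02394646]
```

View pics/g1.png

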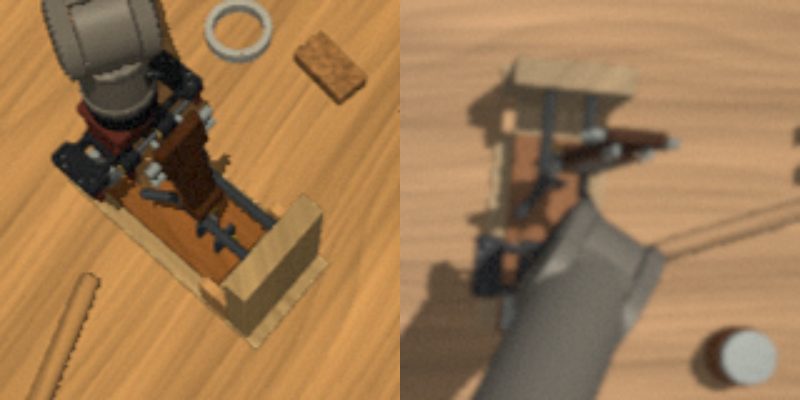

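The pinch on the grip looks right: opening is 0.338, or about 30 mm. The neck is visible in both the scene view (crop about 185, 160) and the top view (crop about 620, 145). Next I'll build the lean measurement and calibrate it on the known rest lean.

```bash
cat > lean.py <<'E'
from h import *
from scipy.spatial.transform import Rotation as R
def pose(s):
    q=s["eef_rot"];M=R.from_quat(np.r_[q[1:],q[0]]).as_matrix()
    x=-M[:,0];yaw=np.arctan2(x[1],x[0]);phi=np.arcsin(M[2,1]);return np.array(s["ee_pos"]),yaw,phi
def lean(c,s,full=False):
    p,yaw,phi=pose(s);P=cloud(c)-p;cc,ss=np.cos(yaw),np.sin(yaw)
    X=P[...,0]*cc+P[...,1]*ss;Y=-P[...,0]*ss+P[...,1]*cc;Z=P[...,2]+.0085
    Y=Y-.0085*np.sin(phi)
    th=0.
    m0=(c["z_map"]>0)&(X>.085)&(X<.165)&(Z>.12)&(Z<.36)
    if m0.sum()<40:return None
    th=-np.arctan2(np.median(Y[m0]),np.median(Z[m0]))
    for _ in range(3):
        A=Y*np.cos(th)+Z*np.sin(th);B=-Y*np.sin(th)+Z*np.cos(th)
        m=m0&(np.abs(A)<.055)&(B>.12)
        # binned mid of silhouette along the neck, then mean & slope
        k=B[m];a=A[m]
        th+=-np.sum(a*k)/np.sum(k*k)
    sl=np.polyfit(k,a,1)
    return (th,th-sl[0],m.sum(),np.round(X[m].mean(),4)) if full else th
E
python3 - <<'E'
from lean import *
from bench import sensors
s=sensors.read_state()
for f in("scene1","top1"):print(f,lean(dict(np.load(f+".npz")),s,True))
E
```

```text
scene1 (np.float64(-1.4204992123868763), np.float64(-1.5478620163632097), np.int64(1097), np.float64(0.1292))
top1 (np.float64(-1.4242474445281268), np.float64(-1.5550890202691763), np.int64(1955), np.float64(0.1279))
```

```bash
sed -i 's/&(Z<.36)/\&(Z<.36)\&(np.abs(Y)<.22)/' lean.py
python3 - <<'E'
from lean import *
from bench import sensors
s=sensors.read_state();p,yaw,phi=pose(s);print(p,yaw,phi)
for f in("scene1","top1"):
    c=dict(np.load(f+".npz"));print(f,lean(c,s,True))
    P=cloud(c)-p;X=P[...,0]*np.cos(yaw)+P[...,1]*np.sin(yaw);Y=-P[...,0]*np.sin(yaw)+P[...,1]*np.cos(yaw);Z=P[...,2]+.0085
    m=(np.abs(Y)<.22)&(X>.06)&(X<.18)&(Z>.11)&(Z<.37)
    print(np.round(np.percentile(X[m],[1,10,50,90,99]),3),np.round(np.percentile(Z[m],[1,50,99]),3))
E
```

```text
[ 0.53992269 -0.2403081   0.05245924] -0.12465293477429469 0.002582078705296233
scene1 (np.float64(0.10992250536574213), np.float64(0.08877455759652503), np.int64(772), np.float64(0.1264))
[0.107 0.119 0.129 0.13  0.135] [0.123 0.281 0.327]
top1 (np.float64(0.08164868607677647), np.float64(0.14652340466916897), np.int64(466), np.float64(0.1168))
[0.106 0.107 0.116 0.126 0.133] [0.124 0.282 0.328]
```

```bash
cat > bal.py <<'E'
# Kalman filter (theta, u, b) on the commanded roll/lateral motion, and least-squares roll planner
import json,os
from lean import *
from scipy.linalg import expm
L,K,C,G=4.84,38.3,.31,4.4     # th'' = L th + K(phi+b) - C th' + G a ;  u = th' - G v
def prop(x,T,ph0,ph1,v,n=None):
    n=n or max(1,round(T/.0125));dt=T/n;Phi=np.eye(3)
    F=np.array([[0,1,0],[L,-C,K],[0,0,0.]]);E=expm(F*dt)
    for i in range(n):
        ph=ph0+(ph1-ph0)*(i+.5)/n
        f=np.array([G*v,K*ph-C*G*v,0]);x=E@x+dt*(f+.5*dt*F@f);Phi=E@Phi
    return x,Phi
class KF:
    def __init__(s):
        d=json.load(open("kf.json")) if os.path.exists("kf.json") else dict(x=[.11,0,0],P=[[1e-5,0,0],[0,1e-5,0],[0,0,2.5e-5]],phi=0.)
        s.x=np.array(d["x"]);s.P=np.array(d["P"]);s.phi=d["phi"]
    def step(s,T,dphi=0.,v=0.):
        s.x,F=prop(s.x,T,s.phi,s.phi+dphi,v);s.phi+=dphi;s.P=F@s.P@F.T+np.diag([1e-6,3e-3,2e-7])*T
    def meas(s,th,r=.005):
        h=np.array([1,0,0.]);S=s.P[0,0]+r*r;k=s.P@h/S;e=th-s.x[0];s.x=s.x+k*e;s.P=s.P-np.outer(k,h@s.P);return e
    def save(s):json.dump(dict(x=s.x.tolist(),P=s.P.tolist(),phi=s.phi),open("kf.json","w"))
def lat(r): return (r[1]/1000+.121*-np.radians(r[5]))/.1    # pin's lateral speed in a row
def cycle(done,nxt,n=2,tgt=0.,images=True):
    """done: rows just executed; nxt: rows planned (roll entries ignored); prints rx to use"""
    from bench import sensors,viewer
    k=KF();out=[]
    for r in done:k.step(.1,-np.radians(r[3]),lat(r))
    for i in range(n):
        s=sensors.read_state();c=viewer.camera("scene");th=lean(c,s)
        pre=k.x[0];e=k.meas(th) if th is not None else None;out.append((round(pre,4),None if th is None else round(th,4)));k.step(.05)
    s=sensors.read_state();p,yaw,phi=pose(s)
    print("t",round(s["time_s"],2),"pred/meas",out,"x",k.x.round(4),"phi cmd",round(k.phi,4),"meas",round(phi,4),"p",p.round(4),"yaw",round(yaw,4),"F",np.round(s["wrist_force"],1))
    k.save();plan(k,nxt,tgt)
def plan(k,nxt,tgt=0.):
    N=len(nxt)
    def sim(d):
        x,ph=k.x.copy(),k.phi;tr=[]
        for r,di in zip(nxt,d):x,_=prop(x,.1,ph,ph+di,lat(r));ph+=di;tr.append(x[0])
        x,_=prop(x,.05,ph,ph,0.);return x,ph,tr
    def res(d):
        x,ph,tr=sim(d);return np.r_[(x[0]-tgt)/.002,x[1]/.006,(ph+k.x[2]+L/K*tgt)/.003,np.array(d)/.03,(k.phi+np.cumsum(d)+k.x[2])/.08,np.array(tr)/.15]
    from scipy.optimize import least_squares
    d=least_squares(res,np.zeros(N)).x
    rx=np.round(-np.degrees(d)*20)/20;x,ph,tr=sim(-np.radians(rx))
    print("rx",rx.tolist(),"end",x.round(4),"phi",round(ph,4),"traj",np.round(tr,3).tolist())
E
python3 - <<'E'
from bal import *
k=KF();k.save();k.phi
plan(k,[[0]*7]*9)
plan(k,[[0]*7]*5)
E
```

```text
rx [1.9, 0.4, -0.45, -0.8, -0.9, -0.8, -0.5, 0.1, 1.05] end [-0.0043 -0.0143  0.    ] phi -0.0 traj [0.111, 0.105, 0.091, 0.07, 0.046, 0.024, 0.007, -0.001, -0.004]
rx [5.6, -2.25, -4.95, -2.95, 4.35] end [0.0022 0.0003 0.    ] phi 0.0035 traj [0.106, 0.08, 0.038, 0.009, 0.002]
```

Emit:
{"op": "apply_moves", "data": {
  "plan": [
    [0, 0, -10, 0, 0, 0, 0],
    [0, 0, 0, 1.9, 0, 0, 0],
    [0, 0, 0, 0.4, 0, 0, 0],
    [0, 0, 0, -0.45, 0, 0, 0],
    [0, 0, 0, -0.8, 0, 0, 0]
  ],
  "squeeze": 58
}}

```text
time_s: 6.6
ee_pos: [0.5394, -0.2412, 0.0622]
eef_rot: [0.0, 0.062, 0.998, -0.008]
wrist_force: [-0.6, -0.2, -6.0]
opening: 0.341
finger_force: 58.0
```

```bash
python3 - <<'E'
from bal import *
cycle([[0,0,0,r,0,0,0] for r in(1.9,.4,-.45,-.8)],[[0]*7]*5,n=3)
E
```

```text
t 6.75 pred/meas [(np.float64(0.07), np.float64(-0.105)), (np.float64(-0.1461), np.float64(-0.1012)), (np.float64(-0.1721), np.float64(-0.0961))] x [-0.1811 -1.0154 -0.0258] phi cmd -0.0183 meas -0.0166 p [ 0.5394 -0.242   0.0624] yaw -0.1266 F [ 0.   0.1 -6.6]
rx [-26.4, 6.85, 19.25, 12.8, -14.35] end [-0.0058  0.0105 -0.0258] phi 0.014 traj [-0.265, -0.238, -0.125, -0.029, -0.007]
```

```bash
python3 - <<'E'
from lean import *
from bench import sensors,viewer
for i in range(2):
    s=sensors.read_state();c=viewer.camera("scene");print(lean(c,s))
s=sensors.read_state();c=viewer.camera("wrist");np.savez("w2.npz",**c)
p,yaw,phi=pose(s);print(p,yaw,phi);P=cloud(c)-np.r_[p[:2],0];X=P[...,0]*np.cos(yaw)+P[...,1]*np.sin(yaw);Y=-P[...,0]*np.sin(yaw)+P[...,1]*np.cos(yaw);Z=P[...,2];ok=c["z_map"]>0
def fit(m):
    x,y,z=X[m],Y[m],Z[m];k=np.ones(len(x),bool)
    for _ in range(8):
        A=np.c_[np.ones(len(x)),x,y];w=np.linalg.lstsq(A[k],z[k],rcond=None)[0];r=z-A@w;k=np.abs(r)<.0025
    return w.round(4),k.sum(),r[k].std().round(5)
print("bench",fit(ok&(np.abs(Z)<.005)&(np.abs(Y)>.08)&(X<.1)))
for a,b in((-.07,-.03),(-.025,.03),(.02,.06)):
  m=ok&(X>a)&(X<b)&(np.abs(Y)<.05)&(Z>.02)&(Z<.06);print(a,b,m.sum(),np.histogram(Z[m],np.arange(.02,.061,.004))[0])
  for z0,z1 in((.022,.036),(.036,.056)):
    q=m&(Z>z0)&(Z<z1)
    if q.sum()>100:print(z0,fit(q),np.percentile(Y[q],[1,99]).round(3))
E
```

```text
-0.09019797891231948
-0.08877656970019011
[ 0.53967956 -0.24143147  0.06240468] -0.12585141320631854 -0.016501302679708302
bench (array([-0.0007,  0.0004, -0.0003]), np.int64(87654), np.float64(0.00067))
-0.07 -0.03 13204 [    0   337  1898   153   466 10349     1     0     0     0]
0.022 (array([ 0.0291,  0.001 , -0.0177]), np.int64(2230), np.float64(0.0008)) [-0.045  0.044]
0.036 (array([ 0.0413,  0.0009, -0.0171]), np.int64(10814), np.float64(0.00064)) [-0.04   0.038]
-0.025 0.03 6710 [   0  270 3131    0  131 2633  118  136  140  151]
0.022 (array([ 0.0292,  0.0024, -0.0167]), np.int64(3399), np.float64(0.00065)) [-0.045  0.044]
0.036 (array([ 0.041 , -0.0128, -0.0179]), np.int64(2757), np.float64(0.00065)) [-0.039  0.038]
0.02 0.06 102 [ 0 21 81  0  0  0  0  0  0  0]
0.022 (array([ 0.0321, -0.1399, -0.0189]), np.int64(102), np.float64(0.00065)) [-0.045  0.044]
```

Emit:
{"op": "apply_moves", "data": {
  "plan": [
    [0, 0, 0, -0.5, 0, 0, 0],
    [0, 0, 0, -0.45, 0, 0, 0],
    [0, 0, 0, 0, 0, 0, 0],
    [0, 0, 0, 0, 0, 0, 0],
    [0, 0, 0, 0, 0, 0, 0]
  ]
}}

```text
time_s: 7.4
ee_pos: [0.5399, -0.241, 0.0624]
eef_rot: [0.001, 0.062, 0.998, -0.0]
wrist_force: [-0.5, -0.6, -7.0]
opening: 0.335
finger_force: 58.0
```

```bash
python3 - <<'E'
from lean import *
from bench import sensors,viewer
for i in range(4):
    s=sensors.read_state();c=viewer.camera("scene");print(round(s["time_s"],2),lean(c,s),pose(s))
E
```

```text
7.4 -0.11801786953892035 (array([ 0.53985219, -0.24101533,  0.06243767]), np.float64(-0.1250811507351457), np.float64(-0.00010482171035448471))
7.45 -0.11587244185328645 (array([ 0.53986287, -0.24095396,  0.06241994]), np.float64(-0.12497347735238659), np.float64(-7.748880025350429e-05))
7.5 -0.11565897454768945 (array([ 0.53986731, -0.24090337,  0.06242368]), np.float64(-0.12490235608394025), np.float64(-4.653093593826212e-05))
7.55 -0.11755336875612235 (array([ 0.53988899, -0.24089637,  0.06240787]), np.float64(-0.12485294803107902), np.float64(-8.395986455216045e-05))
```

Emit:
{"op": "apply_moves", "data": {
  "plan": [
    [0, 0, 0, -1.4, 0, 0, 0],
    [0, 0, 0, 0, 0, 0, 0],
    [0, 0, 0, 0.2, 0, 0, 0],
    [0, 0, 0, 0.5, 0, 0, 0],
    [0, 0, 0, 0.7, 0, 0, 0]
  ]
}}

```text
time_s: 8.1
ee_pos: [0.5398, -0.2411, 0.0624]
eef_rot: [0.001, 0.063, 0.998, -0.0]
wrist_force: [-0.6, 0.8, -6.7]
opening: 0.341
finger_force: 58.0
```

```bash
python3 - <<'E'
from bal import *
json.dump(dict(x=[-.12,0,0],P=[[3e-5,0,0],[0,1e-5,0],[0,0,1e-5]],phi=0.),open("kf.json","w"))
cycle([[0,0,0,r,0,0,0] for r in(-1.4,0,.2,.5,.7)],[[0]*7]*5,n=3)
E
```

```text
t 8.25 pred/meas [(np.float64(-0.1065), np.float64(0.0855)), (np.float64(0.1108), np.float64(0.1145)), (np.float64(0.152), np.float64(0.1293))] x [0.1797 0.8131 0.0194] phi cmd -0.0 meas 0.0001 p [ 0.5401 -0.2402  0.0624] yaw -0.1238 F [-0.4  0.4 -6.2]
rx [21.75, -6.35, -16.65, -10.85, 12.65] end [ 0.0039 -0.0145  0.0194] phi -0.0096 traj [0.244, 0.213, 0.11, 0.025, 0.005]
```

Emit:
{"op": "apply_moves", "data": {
  "plan": [
    [0, 0, 0, 0.3, 0, 0, 0],
    [0, 0, 0, 0.3, 0, 0, 0],
    [0, 0, 0, 0.3, 0, 0, 0],
    [0, 0, 0, 0.3, 0, 0, 0],
    [0, 0, 0, 0.2, 0, 0, 0]
  ]
}}

```text
time_s: 8.75
ee_pos: [0.5399, -0.2409, 0.0624]
eef_rot: [0.001, 0.062, 0.998, -0.012]
wrist_force: [-0.5, 0.4, -6.4]
opening: 0.336
finger_force: 58.0
```

```bash
python3 - <<'E'
from bal import *
json.dump(dict(x=[.12,-.03,0],P=[[1e-4,0,0],[0,5e-3,0],[0,0,4e-6]],phi=-.0209),open("kf.json","w"))
cycle([[0,0,0,.2,0,0,0]],[[0]*7]*7,n=3)
E
```

```text
t 8.9 pred/meas [(np.float64(0.1157), np.float64(0.0473)), (np.float64(0.0428), np.float64(0.0371)), (np.float64(0.0224), np.float64(0.0248))] x [ 5.500e-03 -3.835e-01 -3.000e-04] phi cmd -0.0244 meas -0.0246 p [ 0.5399 -0.2409  0.0624] yaw -0.1249 F [-0.1  0.5 -6.1]
rx [-4.55, -0.9, 1.2, 2.05, 1.9, 0.7, -1.75] end [-0.0017 -0.0022 -0.0003] phi -0.0008 traj [-0.032, -0.053, -0.052, -0.036, -0.016, -0.004, -0.002]
```

```bash
python3 - <<'E'
from bal import *
json.dump(dict(x=[.0095,-.33,0],P=[[2e-5,0,0],[0,2e-3,0],[0,0,4e-6]],phi=-.0244),open("kf.json","w"))
plan(KF(),[[0]*7]*6);plan(KF(),[[0]*7]*5)
E
```

```text
rx [-4.75, -0.35, 1.9, 2.4, 1.25, -1.75] end [-0.0015 -0.0041  0.    ] phi -0.0017 traj [-0.022, -0.037, -0.031, -0.015, -0.004, -0.001]
rx [-5.85, 0.75, 3.4, 2.55, -2.1] end [-0.0014 -0.0035  0.    ] phi -0.0026 traj [-0.021, -0.03, -0.018, -0.005, -0.001]
```

Emit:
{"op": "apply_moves", "data": {
  "plan": [
    [0, 0, 0, -5.0, 0, 0, 0],
    [0, 0, 0, 0, 0, 0, 0],
    [0, 0, 0, 2.4, 0, 0, 0],
    [0, 0, 0, 2.5, 0, 0, 0],
    [0, 0, 0, -1.3, 0, 0, 0]
  ]
}}

```text
time_s: 9.4
ee_pos: [0.5407, -0.2378, 0.062]
eef_rot: [0.001, 0.06, 0.998, 0.0]
wrist_force: [0.1, 2.1, -7.0]
opening: 0.339
finger_force: 58.0
```

```bash
python3 - <<'E'
from bal import *
cycle([[0,0,0,r,0,0,0] for r in(-5,0,2.4,2.5,-1.3)],[[0]*7]*5,n=3)
E
```

```text
t 9.55 pred/meas [(np.float64(-0.0092), np.float64(0.0024)), (np.float64(0.0063), np.float64(-0.0089)), (np.float64(-0.0), np.float64(-0.0159))] x [-0.0073  0.0059 -0.0012] phi cmd 0.0 meas -0.0001 p [ 0.5397 -0.2419  0.0626] yaw -0.1261 F [-0.5 -0.1 -6.3]
rx [-0.4, 0.1, 0.3, 0.2, -0.25] end [ 0.0022  0.0076 -0.0012] phi 0.0009 traj [-0.007, -0.005, -0.002, 0.001, 0.002]
```

```bash
python3 - <<'E'
s=open("bal.py").read()
s=s.replace('phi=d["phi"]','phi=d["phi"];s.pos=d.get("pos")').replace('phi=s.phi),open','phi=s.phi,pos=s.pos),open')
s=s.replace('''    for r in done:k.step(.1,-np.radians(r[3]),lat(r))
''','''    pin=lambda st:pinpos(st)
    a=np.array(k.pos) if k.pos else None;b=pinpos(sensors.read_state())
    if len(done):
        ya=b[1];D=(b[0]-a[0])@np.array([-np.sin(ya),np.cos(ya)]) if a is not None else 0.
        extra=(D-sum(lat(r)*.1 for r in done))/(.1*len(done)) if a is not None else 0.
        print("lateral extra mm",round(extra*100*len(done),1))
        for r in done:k.step(.1,-np.radians(r[3]),lat(r)+extra)
''').replace('    pin=lambda st:pinpos(st)\n','')
s=s.replace('a[0])@','np.array(a[0]))@').replace('np.array(k.pos) if k.pos else None','k.pos')
s=s.replace('k.step(.05)\n','''s2=sensors.read_state();c0=pinpos(s);c1=pinpos(s2);k.step(.05,0.,(c1[0]-c0[0])@np.array([-np.sin(c1[1]),np.cos(c1[1])])/.05)
''')
s=s.replace('k.save();plan','q=pinpos(s);k.pos=[q[0].tolist(),q[1]];k.save();plan')
s=s.replace('def lat(r)','''def pinpos(st):
    p,yaw,phi=pose(st);return p[:2]+.121*np.array([np.cos(yaw),np.sin(yaw)]),yaw
def lat(r)''')
open("bal.py","w").write(s)
E
python3 - <<'E'
from bal import *
from bench import sensors
q=pinpos(sensors.read_state())
json.dump(dict(x=[-.0165,-.01,-.0005],P=[[2e-5,0,0],[0,1e-3,0],[0,0,4e-6]],phi=0.,pos=[q[0].tolist(),q[1]]),open("kf.json","w"))
plan(KF(),[[0]*7]*6)
E
```

```text
rx [-0.7, 0.05, 0.45, 0.5, 0.2, -0.5] end [-0.0015 -0.0052 -0.0005] phi 0.0 traj [-0.017, -0.015, -0.01, -0.005, -0.002, -0.001]
```

Emit:
{"op": "apply_moves", "data": {
  "plan": [
    [8, 0, 0, -0.7, 0, 0, 0],
    [14, 0, 0, 0, 0, 0, 0],
    [16, 0, 0, 0.4, 0, 0, 0],
    [14, 0, 0, 0.4, 0, 0, 0],
    [8, 0, 0, 0.1, 0, 0, 0]
  ]
}}

```text
time_s: 10.05
ee_pos: [0.4781, -0.2339, 0.0623]
eef_rot: [0.001, 0.063, 0.998, -0.002]
wrist_force: [0.3, 0.2, -7.5]
opening: 0.339
finger_force: 58.0
```

```bash
python3 - <<'E'
from bal import *
cycle([[0,0,0,r,0,0,0] for r in(-.7,0,.4,.4,.1)],[[0]*7]*6,n=2)
E
```

```text
lateral extra mm -0.0
t 10.15 pred/meas [(np.float64(0.0023), np.float64(-0.024)), (np.float64(-0.0245), np.float64(-0.0255))] x [-0.027  -0.0579 -0.0014] phi cmd -0.0035 meas -0.0029 p [ 0.4787 -0.2339  0.0623] yaw -0.1269 F [-0.5 -1.4 -6. ]
rx [-1.9, 0.05, 1.0, 1.15, 0.5, -1.05] end [ 0.0026  0.0107 -0.0014] phi 0.0009 traj [-0.032, -0.03, -0.021, -0.009, -0.0, 0.002]
```

Emit:
{"op": "apply_moves", "data": {
  "plan": [
    [8, 0, 0, -1.9, 0, 0, 0],
    [14, 0, 0, 0, 0, 0, 0],
    [16, 0, 0, 1.0, 0, 0, 0],
    [14, 0, 0, 1.1, 0, 0, 0],
    [8, 0, 0, 0.5, 0, 0, 0]
  ]
}}

```text
time_s: 10.65
ee_pos: [0.4204, -0.2261, 0.0623]
eef_rot: [0.001, 0.063, 0.998, -0.008]
wrist_force: [-0.4, -0.9, -6.7]
opening: 0.337
finger_force: 58.0
```

```bash
python3 - <<'E'
from bal import *
cycle([[0,0,0,r,0,0,0] for r in(-1.9,0,1,1.1,.5)],[[0]*7]*6,n=2)
E
```

```text
lateral extra mm 0.6
t 10.75 pred/meas [(np.float64(0.0049), np.float64(-0.0011)), (np.float64(0.002), np.float64(0.0014))] x [ 0.0017 -0.0165 -0.0017] phi cmd -0.0157 meas -0.0154 p [ 0.4204 -0.2259  0.0622] yaw -0.1253 F [-0.3 -0.5 -7.2]
rx [-1.25, -0.3, 0.2, 0.4, 0.25, -0.25] end [-0.0007 -0.0039 -0.0017] phi 0.0009 traj [-0.002, -0.005, -0.004, -0.002, -0.001, -0.001]
```

Emit:
{"op": "apply_moves", "data": {
  "plan": [
    [2, 0, -6, -1.25, 0, 0, 0],
    [2, 0, -13, -0.3, 0, 0, 0],
    [2, 0, -16, 0.2, 0, 0, 0],
    [2, 0, -15, 0.4, 0, 0, 0],
    [2, 0, -8, 0.1, 0, 0, 0]
  ]
}}

```text
time_s: 11.25
ee_pos: [0.4121, -0.226, 0.1218]
eef_rot: [0.003, 0.063, 0.998, -0.001]
wrist_force: [-0.1, -0.4, -6.8]
opening: 0.339
finger_force: 58.0
```

```bash
python3 - <<'E'
from bal import *
ys=[4,10,14,16,16,16,16,14,10,4]
cycle([[0,0,0,r,0,0,0] for r in(-1.25,-.3,.2,.4,.1)],[[0]*7]*6,n=2)
k=KF();print("lat 10");plan(k,[[0,y,0,0,0,0,0] for y in ys])
E
```

```text
lateral extra mm -1.1
t 11.35 pred/meas [(np.float64(-0.0063), np.float64(-0.0119)), (np.float64(-0.0124), np.float64(-0.0117))] x [-0.0115 -0.0199 -0.0018] phi cmd -0.0009 meas -0.0007 p [ 0.4117 -0.2257  0.1213] yaw -0.1253 F [ 0.1 -0.4 -6.1]
rx [-0.8, 0.0, 0.4, 0.45, 0.2, -0.45] end [ 0.0033  0.0168 -0.0018] phi 0.0026 traj [-0.013, -0.012, -0.008, -0.003, 0.001, 0.003]
lat 10
rx [3.45, 0.85, -0.75, -1.65, -2.1, -2.15, -1.8, -0.85, 0.85, 3.85] end [ 0.0144  0.0418 -0.0018] phi 0.0044 traj [-0.001, 0.015, 0.021, 0.013, -0.008, -0.027, -0.033, -0.024, -0.004, 0.012]
```

```bash
python3 - <<'E'
s=open("bal.py").read()
s=s.replace("x,_=prop(x,.05,ph,ph,0.);return","x=x+0;v=lat(nxt[-1]);x[1]+=G*v;return")
s=s.replace("(x[0]-tgt)/.002,x[1]/.006","(x[0]-tgt)/.001,x[1]/.003").replace('print("rx",rx.tolist()','print("rx",rx[:5].tolist(),rx[5:].tolist()')
open("bal.py","w").write(s)
E
cat > go.py <<'E'
# usage: go.py "rx5" "ty5" "rz5" | "ty next" "rz next" n tgt
import sys,ast
from bal import *
a=[ast.literal_eval(v) for v in sys.argv[1:]]
mk=lambda t,z,r=None:[[0,t[i],0,r[i] if r else 0,0,z[i],0] for i in range(len(t))]
cycle(mk(a[1],a[2],a[0]),mk(a[3],a[4]),n=a[5],tgt=a[6])
E
python3 -c "
from bal import *
k=KF()
for t,h in((0.013,[3,6,9,11,12]),(0.013,[3,6,9,11,12,12,12,12])):
    z=[0,-.2,-.3,-.3,-.3]+[-.3]*(len(h)-5);plan(k,[[0,h[i],0,0,0,z[i],0] for i in range(len(h))],t)"
```

```text
rx [2.3, 0.3, -0.75, -1.1, -0.75] [] end [ 0.0113 -0.0108 -0.0018] phi -0.0009 traj [-0.004, 0.005, 0.01, 0.011, 0.011]
rx [1.9, 0.5, -0.3, -0.75, -0.85] [-0.7, -0.3, 0.45] end [ 0.009  -0.0128 -0.0018] phi -0.0 traj [-0.003, 0.007, 0.016, 0.02, 0.019, 0.014, 0.011, 0.009]
```

Emit:
{"op": "apply_moves", "data": {
  "plan": [
    [0, 3, 0, 2.3, 0, 0, 0],
    [0, 6, 0, 0.3, 0, -0.2, 0],
    [0, 9, 0, -0.75, 0, -0.3, 0],
    [0, 11, 0, -1.1, 0, -0.3, 0],
    [0, 12, 0, -0.75, 0, -0.3, 0]
  ]
}}

```text
time_s: 11.85
ee_pos: [0.4155, -0.1837, 0.1187]
eef_rot: [0.001, 0.053, 0.999, 0.0]
wrist_force: [0.1, -0.4, -6.9]
opening: 0.341
finger_force: 58.0
```

```bash
python3 go.py "[2.3,.3,-.75,-1.1,-.75]" "[3,6,9,11,12]" "[0,-.2,-.3,-.3,-.3]" "[12]*6" "[-.3]*6" 1 .013
```

```text
Traceback (most recent call last):
  File "go.py", line 4, in <module>
    a=[ast.literal_eval(v) for v in sys.argv[1:]]
       ~~~~~~~~~~~~~~~~^^^
ValueError: malformed node or string on line 1: <ast.BinOp object at 0x7f23903c3b50>
```

```bash
sed -i 's/ast.literal_eval/eval/' go.py; python3 go.py "[2.3,.3,-.75,-1.1,-.75]" "[3,6,9,11,12]" "[0,-.2,-.3,-.3,-.3]" "[12]*6" "[-.3]*6" 1 .013
```

```text
lateral extra mm 1.1
t 11.9 pred/meas [(np.float64(0.0166), np.float64(0.0174))] x [-0.0015 -0.5576 -0.0018] phi cmd -0.0009 meas 0.0023 p [ 0.4157 -0.1819  0.1186] yaw -0.1044 F [-0.5  2.2 -7.2]
rx [-0.6, 0.05, 0.35, 0.4, 0.15] [-0.45] end [ 0.0136  0.0052 -0.0018] phi 0.0009 traj [-0.002, 0.001, 0.005, 0.01, 0.013, 0.014]
```

Emit:
{"op": "apply_moves", "data": {
  "plan": [
    [-2, 12, 0, -0.6, 0, -0.3, 0],
    [-2, 12, 0, 0, 0, -0.3, 0],
    [-2, 12, 0, 0.35, 0, -0.3, 0],
    [-2, 12, 0, 0.4, 0, -0.3, 0],
    [-2, 12, 0, 0.15, 0, -0.3, 0]
  ]
}}

```text
time_s: 12.4
ee_pos: [0.4316, -0.1243, 0.1192]
eef_rot: [0.001, 0.039, 0.999, -0.003]
wrist_force: [0.0, 0.4, -6.7]
opening: 0.336
finger_force: 58.0
```

```bash
python3 go.py "[-.6,0,.35,.4,.15]" "[12]*5" "[-.3]*5" "[12]*6" "[-.3]*6" 1 .013
```

```text
lateral extra mm -1.4
t 12.45 pred/meas [(np.float64(0.0079), np.float64(0.0209))] x [ 0.0064 -0.5056 -0.0016] phi cmd -0.0061 meas -0.0052 p [ 0.4322 -0.1222  0.1191] yaw -0.0761 F [ 0.2  2.4 -5.9]
rx [-0.1, -0.1, -0.1, -0.05, -0.0] [0.0] end [ 0.0143  0.0053 -0.0016] phi -0.0 traj [0.01, 0.012, 0.013, 0.013, 0.014, 0.014]
```

Emit:
{"op": "apply_moves", "data": {
  "plan": [
    [-1, 12, 0, -0.1, 0, -0.3, 0],
    [-1, 12, 0, -0.1, 0, -0.3, 0],
    [-1, 12, 0, -0.1, 0, -0.3, 0],
    [-1, 12, 0, 0, 0, -0.3, 0],
    [-1, 12, 0, 0, 0, -0.3, 0]
  ]
}}

```text
time_s: 12.95
ee_pos: [0.4404, -0.0651, 0.1189]
eef_rot: [0.001, 0.027, 1.0, -0.001]
wrist_force: [-0.5, 0.4, -6.0]
opening: 0.337
finger_force: 58.0
```

```bash
python3 go.py "[-.1,-.1,-.1,0,0]" "[12]*5" "[-.3]*5" "[12]*6" "[-.3]*6" 1 .013
```

```text
lateral extra mm -3.0
t 13.0 pred/meas [(np.float64(-0.0013), np.float64(-0.0204))] x [-0.04   -0.6232 -0.0019] phi cmd -0.0009 meas -0.0 p [ 0.4408 -0.063   0.1189] yaw -0.0506 F [-0.2  2.5 -6.3]
rx [-2.7, 0.25, 1.65, 1.85, 0.75] [-1.85] end [ 0.0157  0.0105 -0.0019] phi 0.0 traj [-0.045, -0.039, -0.021, -0.0, 0.013, 0.016]
```

Emit:
{"op": "apply_moves", "data": {
  "plan": [
    [0, 12, 0, -2.7, 0, -0.3, 0],
    [0, 12, 0, 0.2, 0, -0.3, 0],
    [0, 12, 0, 1.6, 0, -0.3, 0],
    [0, 12, 0, 1.8, 0, -0.3, 0],
    [0, 12, 0, 0.6, 0, -0.3, 0]
  ]
}}

```text
time_s: 13.5
ee_pos: [0.443, -0.0052, 0.12]
eef_rot: [0.001, 0.013, 1.0, -0.014]
wrist_force: [0.4, -1.2, -7.2]
opening: 0.341
finger_force: 58.0
```

```bash
python3 go.py "[-2.7,.2,1.6,1.8,.6]" "[12]*5" "[-.3]*5" "[12]*6" "[-.3]*6" 1 .013
```

```text
lateral extra mm -2.4
t 13.55 pred/meas [(np.float64(0.0042), np.float64(-0.0334))] x [-0.0496 -0.6179 -0.0024] phi cmd -0.0271 meas -0.0273 p [ 0.4432 -0.0028  0.1199] yaw -0.0234 F [-0.2  2.6 -6.4]
rx [-4.75, -0.15, 2.1, 2.55, 1.15] [-2.45] end [ 0.0152  0.0085 -0.0024] phi 0.0 traj [-0.057, -0.052, -0.031, -0.005, 0.011, 0.015]
```

```bash
python3 - <<'E'
from bal import *
for ty in([16,17,15,13,12],[14,15,14,13,12],[16,17,15,13,12,12,12]):
    plan(KF(),[[0,t,0,0,0,-.3,0] for t in ty],.01)
E
```

```text
rx [-3.6, 0.15, 1.7, 1.35, -1.1] [] end [ 0.0069 -0.0172 -0.0024] phi -0.0009 traj [-0.041, -0.022, -0.003, 0.007, 0.007]
rx [-4.6, 0.55, 2.6, 1.85, -1.95] [] end [ 0.0115  0.0068 -0.0024] phi 0.0 traj [-0.049, -0.032, -0.009, 0.008, 0.011]
rx [-2.65, -0.7, 0.4, 0.9, 0.9] [0.35, -0.8] end [ 0.0111  0.0031 -0.0024] phi 0.0009 traj [-0.042, -0.028, -0.015, -0.004, 0.004, 0.01, 0.011]
```

Emit:
{"op": "apply_moves", "data": {
  "plan": [
    [0, 16, 0, -3.3, 0, -0.3, 0],
    [0, 17, 0, -0.2, 0, -0.3, 0],
    [0, 15, 0, 1.2, 0, -0.3, 0],
    [0, 13, 0, 1.2, 0, -0.3, 0],
    [0, 12, 0, 0, 0, -0.3, 0]
  ]
}}

```text
time_s: 14.05
ee_pos: [0.4443, 0.0678, 0.1206]
eef_rot: [0.001, -0.0, 1.0, -0.004]
wrist_force: [0.3, -0.5, -7.6]
opening: 0.339
finger_force: 58.0
```

```bash
python3 go.py "[-3.3,-.2,1.2,1.2,0]" "[16,17,15,13,12]" "[-.3]*5" "[12]*6" "[-.3]*6" 1 .013; python3 -c "
from bal import *
plan(KF(),[[0,t,0,0,0,-.3,0] for t in (14,14,13,12,11)],.01)"
```

```text
lateral extra mm -2.7
t 14.1 pred/meas [(np.float64(-0.0024), np.float64(-0.0471))] x [-0.0689 -0.6746 -0.003 ] phi cmd -0.0079 meas -0.0067 p [0.4444 0.0698 0.1206] yaw 0.0022 F [-0.6  2.  -6.7]
rx [-4.8, 0.25, 2.75, 3.05, 1.3] [-3.0] end [ 0.0147  0.0065 -0.003 ] phi 0.0 traj [-0.079, -0.071, -0.043, -0.01, 0.01, 0.015]
rx [-5.4, 1.45, 3.95, 2.6, -3.05] [] end [ 0.0082 -0.0069 -0.003 ] phi 0.0 traj [-0.07, -0.05, -0.018, 0.005, 0.008]
```

Emit:
{"op": "apply_moves", "data": {
  "plan": [
    [0, 14, 0, -4.4, 0, -0.3, 0],
    [0, 14, 0, 1.1, 0, -0.3, 0],
    [0, 13, 0, 3.0, 0, -0.3, 0],
    [0, 12, 0, 2.1, 0, -0.3, 0],
    [0, 11, 0, -2.2, 0, -0.3, 0]
  ]
}}

```text
time_s: 14.6
ee_pos: [0.4437, 0.1332, 0.1215]
eef_rot: [0.002, -0.015, 1.0, -0.0]
wrist_force: [0.2, 0.8, -6.2]
opening: 0.336
finger_force: 58.0
```

```bash
sed -i 's/th=lean(c,s)$/th=lean(c,s);np.savez("last.npz",**c);json.dump({a:np.array(v).tolist() for a,v in s.items()},open("last.json","w"))/' bal.py
python3 go.py "[-4.4,1.1,3,2.1,-2.2]" "[14,14,13,12,11]" "[-.3]*5" "[8,5,3,1,0,0]" "[-.2,-.1,0,0,0,0]" 1 0; python3 - <<'E'
from bal import *
c=dict(np.load("last.npz"));s=json.load(open("last.json"));print(lean(c,s,True))
p,yaw,phi=pose(s);P=cloud(c)-p;X=P[...,0]*np.cos(yaw)+P[...,1]*np.sin(yaw);Y=-P[...,0]*np.sin(yaw)+P[...,1]*np.cos(yaw);Z=P[...,2]+.0085
m=(c["z_map"]>0)&(X>.06)&(X<.18)&(Z>.1)&(Z<.37)&(np.abs(Y)<.15)
for z in np.arange(.12,.36,.02):
    k=m&(np.abs(Z-z)<.01);print(round(z,2),k.sum(),np.round(np.percentile(Y[k],[2,50,98]),3) if k.any() else "",np.round(np.percentile(X[k],[2,50,98]),3) if k.any() else "")
v,u=np.where(m);im=c["frame"][...,::-1].copy();a,b=max(int(np.median(v))-100,0),max(int(np.median(u))-100,0)
im2=im.copy();im2[m]=(0,255,0);cv2.imwrite("pics/chk.png",np.hstack([cv2.resize(q[a:a+200,b:b+200],(400,400)) for q in(im,im2)]))
E
```

```text
lateral extra mm -0.5
t 14.65 pred/meas [(np.float64(-0.0269), np.float64(-0.0702))] x [-0.105  -0.7096 -0.0035] phi cmd -0.0009 meas 0.0025 p [0.4437 0.1331 0.1216] yaw 0.0283 F [ 0.2  1.3 -6.5]
rx [-9.35, 0.3, 5.1, 5.9, 2.8] [-4.85] end [-0.0027 -0.012  -0.0035] phi 0.0009 traj [-0.132, -0.128, -0.088, -0.038, -0.008, -0.003]
(np.float64(-0.07020446566041649), np.float64(-0.119800002116416), np.int64(740), np.float64(0.1234))
0.12 41 [-0.007 -0.002  0.032] [0.107 0.129 0.135]
0.14 77 [-0.008  0.001  0.032] [0.108 0.127 0.135]
0.16 55 [-0.003  0.002  0.032] [0.107 0.124 0.13 ]
0.18 57 [-0.     0.004  0.031] [0.107 0.123 0.13 ]
0.2 59 [0.002 0.006 0.036] [0.107 0.124 0.13 ]
0.22 60 [0.004 0.009 0.038] [0.107 0.124 0.129]
0.24 62 [0.007 0.011 0.035] [0.107 0.124 0.13 ]
0.26 50 [0.005 0.016 0.044] [0.107 0.128 0.13 ]
0.28 79 [-0.011  0.014  0.066] [0.106 0.128 0.13 ]
0.3 75 [-0.008  0.022  0.074] [0.104 0.128 0.13 ]
0.32 136 [-0.007  0.022  0.058] [0.107 0.124 0.13 ]
0.34 0
```

View pics/chk.png

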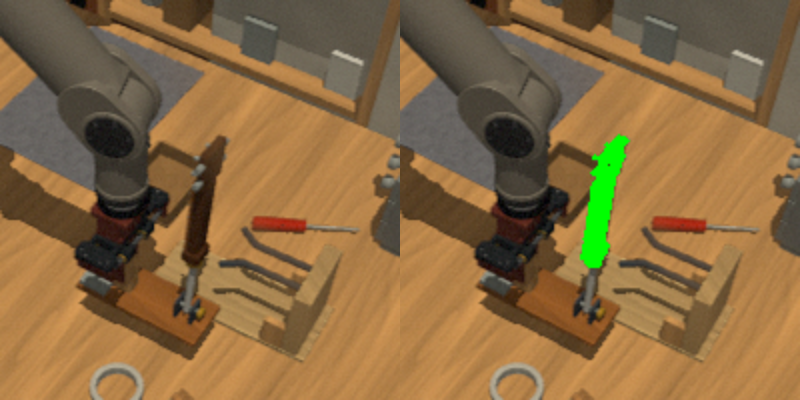

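The mask covers the neck cleanly (px 585–625, 140–265 in the right half). From this side-on view its mean reads about 0.02 too upright, so I'll switch to edge midlines and correct harder.

```bash
python3 - <<'E'
s=open("lean.py").read()
s=s.replace('''    sl=np.polyfit(k,a,1)
''','''    w=[]
    for z in np.arange(.13,.325,.015):      # midline between the two edges
        q=np.abs(k-z)<.0075
        if q.sum()>15:w.append((z,np.mean(np.percentile(a[q],[3,97]))))
    w=np.array(w);t=w[:,1]/w[:,0];th=th-np.median(t)
    sl=np.polyfit(k,a,1)
''')
open("lean.py","w").write(s)
from bal import *
c=dict(np.load("last.npz"));s=json.load(open("last.json"));print(lean(c,s,True))
for f in("scene0","scene1"):
    pass
k=KF();k.x=np.array([-.105+(lean(c,s)+.0702),-.72,-.002]);k.P[0,0]=5e-5;k.save();print(k.x)
for ty in([16,18,16,14,11],[18,22,20,14,8],[20,26,24,14,6]):
    for h in (0,2): plan(k,[[0,t,0,0,0,0,0] for t in ty+[ty[-1]]*h],0)
E
```

```text
(np.float64(-0.08801417031524911), np.float64(-0.13760970677124862), np.int64(740), np.float64(0.1234))
[-0.12281417 -0.72       -0.002     ]
rx [-6.15, 1.7, 4.65, 3.1, -3.35] [] end [-0.0013 -0.0046 -0.002 ] phi 0.0 traj [-0.121, -0.085, -0.039, -0.005, -0.001]
rx [-3.7, -0.4, 1.4, 2.05, 1.8] [0.6, -1.9] end [ 0.001   0.0053 -0.002 ] phi 0.0017 traj [-0.124, -0.102, -0.071, -0.037, -0.015, -0.002, 0.001]
rx [-3.85, 0.25, 2.0, 1.85, -0.35] [] end [-0.0014 -0.0072 -0.002 ] phi 0.0009 traj [-0.115, -0.075, -0.029, -0.001, -0.001]
rx [-2.95, -0.5, 0.8, 1.4, 1.35] [0.65, -0.85] end [-0.0004 -0.0045 -0.002 ] phi 0.0009 traj [-0.116, -0.082, -0.041, -0.013, -0.006, -0.001, -0.0]
rx [-1.7, -1.05, -0.35, 0.65, 2.2] [] end [ 0.0008  0.0057 -0.002 ] phi 0.0035 traj [-0.109, -0.064, -0.017, 0.003, 0.001]
rx [-2.15, -0.6, 0.3, 0.75, 0.85] [0.65, 0.05] end [-0.0016 -0.0066 -0.002 ] phi 0.0017 traj [-0.108, -0.061, -0.011, 0.007, 0.001, -0.001, -0.002]
```

Emit:
{"op": "apply_moves", "data": {
  "plan": [
    [0, 18, 0, -3.9, 0, 0, 0],
    [0, 22, 0, 0.2, 0, 0, 0],
    [0, 20, 0, 2.0, 0, 0, 0],
    [0, 14, 0, 1.8, 0, 0, 0],
    [0, 8, 0, -0.3, 0, 0, 0]
  ]
}}

```text
time_s: 15.15
ee_pos: [0.4414, 0.2134, 0.1243]
eef_rot: [0.001, -0.013, 1.0, 0.001]
wrist_force: [0.9, 0.0, -10.4]
opening: 0.34
finger_force: 58.0
```

```bash
python3 go.py "[-3.9,.2,2,1.8,-.3]" "[18,22,20,14,8]" "[0]*5" "[8,7,6,4,3]" "[0,-.3,-.4,-.4,-.3]" 1 0; python3 -c "
from bal import *
k=KF();z=[0,-.3,-.4,-.4,-.3]
plan(k,[[0,t,0,0,0,z[i],0] for i,t in enumerate((10,9,7,4,2))],0)
plan(k,[[0,t,0,0,0,0,0] for i,t in enumerate((12,13,10,6,3))],0)"
```

```text
lateral extra mm -1.9
t 15.2 pred/meas [(np.float64(-0.0049), np.float64(-0.0661))] x [-0.0856 -0.4984 -0.0027] phi cmd 0.0026 meas 0.0031 p [0.4412 0.214  0.1242] yaw 0.0271 F [  0.4   4.5 -11.6]
rx [-6.8, 1.95, 5.2, 3.45, -3.75] [] end [ 0.0014  0.0107 -0.0027] phi 0.0017 traj [-0.095, -0.074, -0.033, -0.004, 0.001]
rx [-5.7, 1.35, 4.05, 2.85, -2.45] [] end [-0.0007 -0.0036 -0.0027] phi 0.0009 traj [-0.087, -0.065, -0.028, -0.003, -0.001]
rx [-4.1, 0.6, 2.55, 2.05, -1.1] [] end [ 0.001   0.0063 -0.0027] phi 0.0026 traj [-0.08, -0.053, -0.02, -0.001, 0.001]
```

```bash
python3 -c "
from bal import *
k=KF()
plan(k,[[0,t,0,0,0,0,0] for i,t in enumerate((10,12,9,5,2))],.005)
plan(k,[[0,t,0,0,0,0,0] for i,t in enumerate((10,12,9,5,2,1,0))],.0)
c=dict(np.load('last.npz'));s=json.load(open('last.json'));print(lean(c,s,True))"
```

```text
rx [-5.15, 1.0, 3.4, 2.6, -1.75] [] end [ 0.0059  0.0043 -0.0027] phi 0.0009 traj [-0.088, -0.058, -0.02, 0.003, 0.006]
rx [-3.15, -0.55, 0.9, 1.5, 1.45] [0.7, -0.85] end [-0.0028 -0.007  -0.0027] phi 0.0026 traj [-0.09, -0.072, -0.048, -0.027, -0.012, -0.003, -0.003]
(np.float64(-0.06608688498582736), np.float64(-0.11755069964527692), np.int64(710), np.float64(0.1239))
```

Emit:
{"op": "apply_moves", "data": {
  "plan": [
    [20, 10, 2, -5.3, 0, 0, 0],
    [15, 12, 1, 1.0, 0, 0, 0],
    [8, 9, 0, 3.3, 0, 0, 0],
    [4, 5, 0, 2.5, 0, 0, 0],
    [2, 2, 0, -1.7, 0, 0, 0]
  ]
}}

```text
time_s: 15.7
ee_pos: [0.3915, 0.2508, 0.1236]
eef_rot: [0.002, -0.014, 1.0, 0.003]
wrist_force: [0.3, 0.9, -7.3]
opening: 0.336
finger_force: 58.0
```

```bash
python3 go.py "[-5.3,1,3.3,2.5,-1.7]" "[10,12,9,5,2]" "[0]*5" "[1,1,1,0,0]" "[0,-.3,-.4,-.4,-.3]" 3 0; python3 -c "
from bal import *
k=KF()
plan(k,[[0,t,0,0,0,0,0] for i,t in enumerate((0,0,0,0,0))],0)
plan(k,[[0,t,0,0,0,0,0] for i,t in enumerate((3,3,2,1,0))],0)"
```

```text
lateral extra mm 0.3
t 15.85 pred/meas [(np.float64(0.0208), np.float64(-0.029)), (np.float64(-0.0437), np.float64(-0.044)), (np.float64(-0.0566), np.float64(-0.0615))] x [-0.0679 -0.1527 -0.0034] phi cmd 0.0061 meas 0.0052 p [0.3919 0.2476 0.1234] yaw 0.0227 F [-0.1  0.3 -6.7]
rx [-4.6, 1.7, 3.9, 2.4, -3.2] [] end [ 0.0017  0.0116 -0.0034] phi 0.0026 traj [-0.075, -0.058, -0.025, -0.003, 0.002]
rx [-5.5, 2.05, 4.7, 2.9, -3.9] [] end [ 0.0006  0.0052 -0.0034] phi 0.0017 traj [-0.078, -0.063, -0.03, -0.005, 0.001]
rx [-3.8, 1.25, 3.1, 2.0, -2.3] [] end [ 0.0009  0.0025 -0.0034] phi 0.0017 traj [-0.067, -0.048, -0.022, -0.002, 0.001]
```

```bash
python3 -c "
from bal import *
k=KF();k.x=np.array([-.076,-.2,-.005]);k.P[2,2]=2e-5;k.P[1,1]=3e-3;k.save()
plan(k,[[0,t,0,0,0,0,0] for i,t in enumerate((8,8,5,2,0))],.0)
plan(k,[[0,t,0,0,0,0,0] for i,t in enumerate((5,5,3,1,0))],.0)"
```

```text
rx [-2.3, 0.35, 1.45, 1.15, -0.55] [] end [-0.0007 -0.0032 -0.005 ] phi 0.0044 traj [-0.06, -0.035, -0.013, -0.001, -0.001]
rx [-4.0, 1.15, 3.05, 2.05, -2.15] [] end [-0.001  -0.0006 -0.005 ] phi 0.0044 traj [-0.071, -0.049, -0.021, -0.004, -0.001]
```

Emit:
{"op": "apply_moves", "data": {
  "plan": [
    [0, 8, 1, -2.6, 0, 0, 0],
    [0, 8, 1, 0.2, 0, 0, 0],
    [0, 5, 1, 1.4, 0, 0, 0],
    [0, 2, 0, 1.1, 0, 0, 0],
    [0, 0, 0, -0.5, 0, 0, 0]
  ]
}}

```text
time_s: 16.35
ee_pos: [0.3912, 0.2737, 0.1212]
eef_rot: [0.002, -0.013, 1.0, 0.006]
wrist_force: [-0.5, 1.2, -5.7]
opening: 0.339
finger_force: 58.0
```

```bash
python3 go.py "[-2.6,.2,1.4,1.1,-.5]" "[8,8,5,2,0]" "[0]*5" "[0]*5" "[0]*5" 2 0; cat > roll.py <<'E'
from lean import *
from bench import sensors,viewer
s=sensors.read_state();c=viewer.camera("wrist")
p,yaw,phi=pose(s);P=cloud(c)-np.r_[p[:2],0];X=P[...,0]*np.cos(yaw)+P[...,1]*np.sin(yaw);Y=-P[...,0]*np.sin(yaw)+P[...,1]*np.cos(yaw);Z=P[...,2];ok=c["z_map"]>0
def fit(m):
    x,y,z=X[m],Y[m],Z[m];k=np.ones(len(x),bool)
    for _ in range(8):
        A=np.c_[np.ones(len(x)),x,y];w=np.linalg.lstsq(A[k],z[k],rcond=None)[0];r=z-A@w;k=np.abs(r)<.0025
    return w.round(4),k.sum()
print("phi",phi,"bench",fit(ok&(np.abs(Z)<.005)&(np.abs(Y)>.08)&(X<.1)))
b=p[2]-.0625;m=ok&(X>-.07)&(X<-.03)&(np.abs(Y)<.045)&(Z>.034+b)&(Z<.05+b);print("ballast",fit(m))
np.savez("wl.npz",**c)
E
python3 roll.py
```

```text
lateral extra mm 3.6
t 16.45 pred/meas [(np.float64(0.0461), np.float64(0.0607)), (np.float64(0.0663), np.float64(0.0666))] x [ 0.0759  0.266  -0.0041] phi cmd 0.0131 meas 0.0124 p [0.3911 0.2721 0.1211] yaw 0.0248 F [ 0.6 -1.  -7.2]
rx [8.35, -2.55, -6.5, -4.15, 5.25] [] end [ 0.0013  0.0014 -0.0041] phi 0.0061 traj [0.097, 0.081, 0.04, 0.007, 0.001]
phi 0.012431771649272711 bench (array([-0.0007,  0.0003, -0.0003]), np.int64(72075))
ballast (array([ 0.1001, -0.0009,  0.0119]), np.int64(10813))
```

```bash
python3 -c "
from bal import *
from bench import sensors
k=KF();k.step(.05);k.x[2]=-.0015;print(k.x);q=pinpos(sensors.read_state());k.pos=[q[0].tolist(),q[1]];k.P[2,2]=4e-6;k.save()
for ty in ((-8,-8,-5,-2,0),(-12,-13,-8,-3,0),(-10,-12,-8,-4,-2,0,0)): plan(k,[[0,t,0,0,0,0,0] for i,t in enumerate(ty)],.0)"
```

```text
[ 0.09000122  0.29884985 -0.0015    ]
rx [5.35, -0.9, -3.4, -2.5, 2.05] [] end [ 0.0012  0.004  -0.0015] phi 0.0026 traj [0.083, 0.056, 0.024, 0.003, 0.001]
rx [2.9, 0.25, -1.05, -1.2, -0.25] [] end [-0.0003 -0.0005 -0.0015] phi 0.0017 traj [0.068, 0.034, 0.01, -0.0, -0.0]
rx [2.5, 0.6, -0.45, -0.95, -0.95] [-0.55, 0.45] end [-0.0008 -0.0048 -0.0015] phi 0.0017 traj [0.078, 0.05, 0.029, 0.015, 0.003, 0.0, -0.001]
```

Emit:
{"op": "apply_moves", "data": {
  "plan": [
    [0, -12, 0, 2.9, 0, 0, 0],
    [0, -13, 0, 0.2, 0, 0, 0],
    [0, -8, 0, -1.0, 0, 0, 0],
    [0, -3, 0, -1.2, 0, 0, 0],
    [0, 0, 0, -0.2, 0, 0, 0]
  ]
}}

```text
time_s: 17.0
ee_pos: [0.3919, 0.2344, 0.1219]
eef_rot: [0.001, -0.011, 1.0, 0.0]
wrist_force: [1.0, -0.0, -6.3]
opening: 0.335
finger_force: 58.0
```

```bash
python3 go.py "[2.9,.2,-1,-1.2,-.2]" "[-12,-13,-8,-3,0]" "[0]*5" "[0]*5" "[0]*5" 2 0;python3 -c "
from bal import *
k=KF()
for ty in ((1,2,2,1,0),(-2,-2,-1,0,0),(1,2,3,3,2,1,0)): plan(k,[[0,t,0,0,0,0,0] for i,t in enumerate(ty)],.0)"
```

```text
lateral extra mm -1.8
t 17.1 pred/meas [(np.float64(-0.0081), np.float64(-0.0305)), (np.float64(-0.0305), np.float64(-0.0274))] x [-0.0292 -0.0828 -0.0025] phi cmd 0.0009 meas 0.0008 p [0.3921 0.2357 0.1221] yaw 0.0235 F [-0.5  0.9 -6.3]
rx [-2.8, 0.95, 2.25, 1.4, -1.85] [] end [-0.0013 -0.004  -0.0025] phi 0.0017 traj [-0.035, -0.029, -0.014, -0.003, -0.001]
rx [-1.7, 0.4, 1.2, 0.8, -0.75] [] end [ 0.0002 -0.     -0.0025] phi 0.0017 traj [-0.032, -0.024, -0.01, -0.001, 0.0]
rx [-3.75, 1.35, 3.15, 1.9, -2.7] [] end [-0.0003  0.0035 -0.0025] phi 0.0017 traj [-0.043, -0.04, -0.021, -0.004, -0.0]
rx [-0.6, -0.15, 0.1, 0.2, 0.2] [0.15, 0.0] end [-0.0014 -0.0034 -0.0025] phi 0.0026 traj [-0.033, -0.032, -0.023, -0.013, -0.005, -0.001, -0.001]
```

```bash
python3 -c "
from bal import *
k=KF();z=[-.2,-.4,-.5,-.4,-.2,0,0]
for ty in ((3,6,6,4,2),(4,6,5,3,1),(3,6,6,4,2,0)): plan(k,[[0,t,0,0,0,z[i],0] for i,t in enumerate(ty)],.0)"
```

```text
rx [1.0, -0.6, -1.1, -0.55, 1.15] [] end [ 0.0003 -0.0003 -0.0025] phi 0.0026 traj [-0.025, -0.012, -0.002, 0.002, 0.0]
rx [1.0, -0.7, -1.2, -0.55, 1.35] [] end [-0.0012 -0.0064 -0.0025] phi 0.0026 traj [-0.02, -0.007, -0.001, 0.001, -0.001]
rx [0.9, -0.4, -1.0, -0.95, -0.15] [1.5] end [-0.0008 -0.0054 -0.0025] phi 0.0026 traj [-0.025, -0.011, -0.001, 0.001, 0.001, -0.001]
```

Emit:
{"op": "apply_moves", "data": {
  "plan": [
    [0, 3, 0, 1.0, 0, -0.2, 0],
    [0, 6, 0, -0.6, 0, -0.4, 0],
    [0, 6, 0, -1.1, 0, -0.5, 0],
    [0, 4, 0, -0.5, 0, -0.4, 0],
    [0, 2, 0, 1.1, 0, -0.2, 0]
  ]
}}

```text
time_s: 17.6
ee_pos: [0.3912, 0.257, 0.1218]
eef_rot: [0.001, -0.027, 1.0, 0.001]
wrist_force: [-0.9, 0.0, -5.7]
opening: 0.338
finger_force: 58.0
```

```bash
python3 go.py "[1,-.6,-1.1,-.5,1.1]" "[3,6,6,4,2]" "[-.2,-.4,-.5,-.4,-.2]" "[0]*5" "[0]*5" 2 0;python3 -c "
from bal import *
k=KF();d=np.array([.5187,.2674])-.125*np.array([np.cos(.0535),np.sin(.0535)]);print(d)
for ty in ((1,2,1,0,0),(0,0,-1,-1,0),(-2,-3,-2,-1,0)): plan(k,[[0,t,0,0,0,0,0] for i,t in enumerate(ty)],.0)"
```

```text
lateral extra mm 0.4
t 17.7 pred/meas [(np.float64(0.0019), np.float64(-0.0128)), (np.float64(-0.0114), np.float64(-0.017))] x [-0.0198 -0.1253  0.0002] phi cmd 0.0026 meas 0.0015 p [0.3912 0.2583 0.1219] yaw 0.0559 F [ 0.4  0.5 -7. ]
rx [-2.6, 0.9, 2.15, 1.4, -1.7] [] end [0.0024 0.0135 0.0002] phi 0.0 traj [-0.029, -0.025, -0.012, -0.001, 0.002]
[0.39387885 0.26071569]
rx [-1.8, 0.55, 1.45, 1.0, -1.0] [] end [-0.001  -0.0043  0.0002] phi -0.0009 traj [-0.026, -0.018, -0.008, -0.002, -0.001]
rx [-2.95, 1.1, 2.55, 1.55, -2.05] [] end [0.0003 0.0031 0.0002] phi -0.0009 traj [-0.029, -0.023, -0.011, -0.002, 0.0]
rx [-4.1, 1.65, 3.65, 2.2, -3.1] [] end [-0.0013 -0.0086  0.0002] phi -0.0026 traj [-0.036, -0.037, -0.019, -0.004, -0.001]
```

Emit:
{"op": "apply_moves", "data": {
  "plan": [
    [4, 1, 0, -1.9, 0, 0, 0],
    [7, 2, 0, 0.5, 0, 0, 0],
    [8, 1, 0, 1.4, 0, 0, 0],
    [6, 0, 0, 1.0, 0, 0, 0],
    [3, 0, 0, -0.9, 0, 0, 0]
  ]
}}

```text
time_s: 18.2
ee_pos: [0.3621, 0.2611, 0.1219]
eef_rot: [0.002, -0.029, 1.0, 0.0]
wrist_force: [0.3, -0.4, -7.0]
opening: 0.338
finger_force: 58.0
```

```bash
cat > hold.py <<'E'
import sys
from bal import *
r=eval(sys.argv[1]);ty=eval(sys.argv[2]) if len(sys.argv)>2 else [0]*5
cycle([[0,ty[i],0,r[i],0,0,0] for i in range(len(r))],[[0]*7]*5,n=2);plan(KF(),[[0]*7]*7)
p,yaw,_=pose(json.load(open("last.json")));d=p[:2]-np.array([.5187,.2674]);c,s=np.cos(.0535),np.sin(.0535)
x,y=d@[c,s]*1e3+1,d@[-s,c]*1e3;print("stand in dock_empty: x %.1f y %.1f mm, pin y %.1f, yaw err deg %.2f"%(x,y,y+120*np.sin(yaw-.0535),np.degrees(yaw-.0535)))
E
python3 hold.py "[-1.9,.5,1.4,1,-.9]" "[1,2,1,0,0]"
```

```text
lateral extra mm 0.7
t 18.3 pred/meas [(np.float64(0.0123), np.float64(-0.0406)), (np.float64(-0.0567), np.float64(-0.0539))] x [-0.0669 -0.1972 -0.0081] phi cmd 0.0009 meas 0.0004 p [0.3624 0.2596 0.1218] yaw 0.0551 F [ 0.3 -0.1 -7.2]
rx [-6.8, 2.1, 5.35, 3.35, -4.35] [] end [ 0.      0.0049 -0.0081] phi 0.007 traj [-0.082, -0.068, -0.033, -0.006, 0.0]
rx [-3.85, -0.4, 1.5, 2.2, 1.9] [0.55, -2.2] end [-0.0061 -0.0264 -0.0081] phi 0.0061 traj [-0.085, -0.088, -0.072, -0.045, -0.02, -0.006, -0.006]
stand in dock_empty: x -156.0 y 1.1 mm, pin y 1.4, yaw err deg 0.15
```

```bash
cat > idf.py <<'E'
import numpy as np
from scipy.optimize import minimize
from scipy.linalg import expm
cyc=[([-5.3,1,3.3,2.5,-1.7],[10,12,9,5,2],[0]*5,.3,[-.029,-.044,-.0615],-3.2,0),
([-2.6,.2,1.4,1.1,-.5],[8,8,5,2,0],[0]*5,3.6,[.0607,.0666],-1.6,1),
([2.9,.2,-1,-1.2,-.2],[-12,-13,-8,-3,0],[0]*5,-1.8,[-.0305,-.0274],1.3,0),
([1,-.6,-1.1,-.5,1.1],[3,6,6,4,2],[-.2,-.4,-.5,-.4,-.2],.4,[-.0128,-.017],1.3,0),
([-1.9,.5,1.4,1,-.9],[1,2,1,0,0],[0]*5,.7,[-.0406,-.0539],-1.5,0)]
def run(q,verb=False):
    L,K,b,beta,tau=q;G=4.4;C=.31;F=np.array([[0,1],[L,-C]]);dt=.01;E=expm(F*dt);nll=0
    x=np.array([-.0856-.02,-.50]);P=np.diag([4e-4,1e-2]);ph=.0026;lag=ph
    def adv(T,r,v):
        nonlocal x,P,ph,lag
        for _ in range(round(T/dt)):
            ph+=r*dt;lag+=(ph-lag)*min(1,dt/max(tau,dt))
            f=np.array([G*v,K*(lag+b)-C*G*v]);x=E@x+dt*f;P=E@P@E.T+np.diag([1e-5,4e-3])*dt
    for rx,ty,rz,ex,ms,dy,w in cyc:
        for i in range(5):adv(.1,-np.radians(rx[i])/.1,ty[i]/100+.121*-np.radians(rz[i])/.1+ex/500)
        for m in ms:
            e=m-beta-x[0];S=P[0,0]+16e-6;nll+=.5*(e*e/S+np.log(S));k=P[:,0]/S
            if verb:print(round(x[0],4),round(m-beta,4),round(S**.5,4))
            x=x+k*e;P=P-np.outer(k,P[0]);adv(.05,0,dy/1000/(.05*len(ms)))
        if w:adv(.05,0,0)
    pr=((L-4.84)/1.2)**2+((K-38.3)/3)**2+(b/.002)**2+(beta/.02)**2+((tau-.02)/.02)**2
    return nll+.5*pr if not verb else x
best=min((minimize(run,[4.84,38,0,b0,t0],method="Nelder-Mead",options=dict(maxiter=4000,xatol=1e-5,fatol=1e-5)) for b0 in(-.02,.02) for t0 in(.01,.04)),key=lambda r:r.fun)
print(best.x.round(4),best.fun,run([4.84,38.3,0,0,.01]));print(run(best.x,True))
E
python3 idf.py
```

```text
[ 4.91170e+00  3.69919e+01 -1.30000e-03  1.92000e-02  1.20000e-02] -45.36242402042513 -36.57630205297018
-0.0178 -0.0482 0.0668
-0.06 -0.0632 0.0063
-0.0744 -0.0807 0.0059
0.0383 0.0415 0.0296
0.0485 0.0474 0.0062
-0.0388 -0.0497 0.03
-0.0508 -0.0466 0.0062
-0.0314 -0.032 0.0265
-0.0372 -0.0362 0.0062
-0.0595 -0.0598 0.0264
-0.0694 -0.0731 0.0062
[-0.08233391 -0.15784708]
```

```bash
sed -i 's/e=k.meas(th)/th=th-.019;e=k.meas(th)/' bal.py; python3 -c "
from bal import *
k=KF();k.x=np.array([-.0823,-.16,-.0013]);k.P=np.diag([2e-5,1e-3,1e-6]);k.save()
for ty in ((0,0,0,0,0),(7,7,4,1,0),(11,11,6,2,0)): plan(k,[[0,t,0,0,0,0,0] for i,t in enumerate(ty)],.0)"
```

```text
rx [-6.6, 2.35, 5.55, 3.4, -4.65] [] end [ 0.0011  0.008  -0.0013] phi 0.0 traj [-0.093, -0.074, -0.035, -0.005, 0.001]
rx [-2.95, 0.7, 2.1, 1.5, -1.3] [] end [-0.0011 -0.0071 -0.0013] phi 0.0 traj [-0.066, -0.039, -0.014, -0.002, -0.001]
rx [-0.85, -0.3, 0.1, 0.35, 0.65] [] end [ 0.0007  0.0032 -0.0013] phi 0.0017 traj [-0.051, -0.019, -0.003, 0.001, 0.001]
```

Emit:
{"op": "apply_moves", "data": {
  "plan": [
    [0, 7, 0, -3.0, 0, 0, 0],
    [0, 7, 0, 0.7, 0, 0, 0],
    [0, 4, 0, 2.1, 0, 0, 0],
    [0, 1, 0, 1.5, 0, 0, 0],
    [0, 0, 0, -1.2, 0, 0, 0]
  ]
}}

```text
time_s: 18.8
ee_pos: [0.3623, 0.2805, 0.1225]
eef_rot: [0.002, -0.028, 1.0, -0.0]
wrist_force: [-0.1, 0.0, -6.3]
opening: 0.342
finger_force: 58.0
```

```bash
python3 hold.py "[-3,.7,2.1,1.5,-1.2]" "[7,7,4,1,0]"
```

```text
lateral extra mm 2.0
t 18.9 pred/meas [(np.float64(0.0123), np.float64(-0.0093)), (np.float64(-0.019), np.float64(-0.0175))] x [-0.0248 -0.0521 -0.0015] phi cmd -0.0009 meas -0.0004 p [0.3622 0.278  0.1223] yaw 0.0533 F [-0.3 -0.7 -7.4]
rx [-2.2, 0.7, 1.75, 1.1, -1.45] [] end [ 0.      0.0012 -0.0015] phi 0.0009 traj [-0.029, -0.023, -0.011, -0.002, 0.0]
rx [-1.25, -0.1, 0.5, 0.7, 0.6] [0.15, -0.7] end [-0.0014 -0.0064 -0.0015] phi 0.0009 traj [-0.03, -0.03, -0.024, -0.014, -0.006, -0.002, -0.001]
stand in dock_empty: x -154.6 y 19.7 mm, pin y 19.9, yaw err deg 0.07
```

Good. Continuing with the gentle plan.

Emit:
{"op": "apply_moves", "data": {
  "plan": [
    [0, 0, 0, -2.2, 0, 0, 0],
    [0, 0, 0, 0.7, 0, 0, 0],
    [0, 0, 0, 1.7, 0, 0, 0],
    [0, 0, 0, 1.1, 0, 0, 0],
    [0, 0, 0, -1.4, 0, 0, 0]
  ]
}}

```text
time_s: 19.4
ee_pos: [0.362, 0.2803, 0.1225]
eef_rot: [0.002, -0.028, 1.0, 0.0]
wrist_force: [0.1, 0.1, -7.0]
opening: 0.339
finger_force: 58.0
```

```bash
python3 hold.py "[-2.2,.7,1.7,1.1,-1.4]"; python3 -c "
from bal import *
for ty in((-1,-3,-4,-3,-1),(-1,-2,-3,-4,-3,-2,-1)):plan(KF(),[[0,t,0,0,0,0,0] for t in ty])"
```

```text
lateral extra mm 2.7
t 19.5 pred/meas [(np.float64(0.0146), np.float64(0.0061)), (np.float64(-0.0006), np.float64(-0.002))] x [-0.0042 -0.0057 -0.0017] phi cmd 0.0009 meas -0.0003 p [0.362  0.2785 0.1224] yaw 0.0541 F [-0.5 -0.5 -6.3]
rx [-0.35, 0.1, 0.3, 0.15, -0.25] [] end [-0.0008 -0.0033 -0.0017] phi 0.0017 traj [-0.005, -0.004, -0.002, -0.001, -0.001]
rx [-0.2, -0.05, 0.05, 0.1, 0.1] [0.05, -0.1] end [ 0.0032  0.0128 -0.0017] phi 0.0017 traj [-0.005, -0.005, -0.004, -0.002, 0.0, 0.002, 0.003]
stand in dock_empty: x -154.8 y 19.9 mm, pin y 20.1, yaw err deg 0.09
rx [-2.25, 0.9, 2.0, 1.15, -1.8] [] end [-0.0008 -0.0013 -0.0017] phi 0.0009 traj [-0.007, -0.007, -0.005, -0.003, -0.001]
rx [-1.3, -0.05, 0.6, 0.85, 0.7] [0.15, -1.0] end [ 0.0043  0.0162 -0.0017] phi 0.0017 traj [-0.008, -0.009, -0.008, -0.006, -0.002, 0.002, 0.004]
```

Emit:
{"op": "apply_moves", "data": {
  "plan": [
    [0, -1, 0, -2.2, 0, 0, 0],
    [0, -3, 0, 0.9, 0, 0, 0],
    [0, -4, 0, 2.0, 0, 0, 0],
    [0, -3, 0, 1.1, 0, 0, 0],
    [0, -1, 0, -1.8, 0, 0, 0]
  ]
}}

```text
time_s: 20.0
ee_pos: [0.3626, 0.2684, 0.1223]
eef_rot: [0.002, -0.029, 1.0, -0.0]
wrist_force: [0.5, -0.1, -6.1]
opening: 0.337
finger_force: 58.0
```

```bash
python3 hold.py "[-2.2,.9,2,1.1,-1.8]" "[-1,-3,-4,-3,-1]"; python3 -c "
from bal import *
for ty in((-1,-2,-3,-2,0),(0,-1,-2,-1,0)):plan(KF(),[[0,t,0,0,0,0,0] for t in ty])"
```

```text
lateral extra mm 2.4
t 20.1 pred/meas [(np.float64(0.0077), np.float64(-0.0065)), (np.float64(-0.0149), np.float64(-0.0141))] x [-0.0168 -0.001  -0.0019] phi cmd 0.0009 meas -0.0009 p [0.3626 0.2662 0.1222] yaw 0.0539 F [-0.2 -1.1 -6. ]
rx [-0.95, 0.35, 0.8, 0.5, -0.75] [] end [-0.0007 -0.0016 -0.0019] phi 0.0017 traj [-0.016, -0.012, -0.006, -0.001, -0.001]
rx [-0.5, -0.05, 0.2, 0.3, 0.25] [0.05, -0.35] end [ 0.0011  0.0074 -0.0019] phi 0.0026 traj [-0.017, -0.015, -0.012, -0.007, -0.003, 0.0, 0.001]
stand in dock_empty: x -154.9 y 7.6 mm, pin y 7.8, yaw err deg 0.09
rx [-2.45, 1.1, 2.3, 1.3, -2.2] [] end [-0.0023 -0.013  -0.0019] phi 0.0 traj [-0.019, -0.015, -0.008, -0.004, -0.002]
rx [-1.7, 0.7, 1.55, 0.9, -1.45] [] end [ 0.0001  0.0003 -0.0019] phi 0.0009 traj [-0.016, -0.011, -0.007, -0.002, 0.0]
```

Emit:
{"op": "apply_moves", "data": {
  "plan": [
    [0, -1, 0, -2.5, 0, 0, 0],
    [0, -2, 0, 1.1, 0, 0, 0],
    [0, -3, 0, 2.3, 0, 0, 0],
    [0, -2, 0, 1.3, 0, 0, 0],
    [0, 0, 0, -2.2, 0, 0, 0]
  ]
}}

```text
time_s: 20.6
ee_pos: [0.363, 0.261, 0.1222]
eef_rot: [0.002, -0.029, 1.0, -0.0]
wrist_force: [-0.6, 0.2, -6.2]
opening: 0.336
finger_force: 58.0
```

```bash
python3 hold.py "[-2.5,1.1,2.3,1.3,-2.2]" "[-1,-2,-3,-2,0]"
```

```text
lateral extra mm 3.3
t 20.7 pred/meas [(np.float64(0.0176), np.float64(-0.0022)), (np.float64(-0.0131), np.float64(-0.0159))] x [-0.0202 -0.0453 -0.0022] phi cmd 0.0009 meas -0.0011 p [0.363  0.2585 0.1221] yaw 0.0542 F [-0.3 -0.6 -6.6]
rx [-1.8, 0.6, 1.45, 0.9, -1.2] [] end [ 0.0002  0.0014 -0.0022] phi 0.0017 traj [-0.023, -0.019, -0.009, -0.001, 0.0]
rx [-1.0, -0.1, 0.4, 0.6, 0.5] [0.15, -0.6] end [ 0.0007 -0.0002 -0.0022] phi 0.0017 traj [-0.024, -0.024, -0.019, -0.011, -0.004, -0.0, 0.001]
stand in dock_empty: x -154.8 y 0.1 mm, pin y 0.3, yaw err deg 0.12
```

Emit:
{"op": "apply_moves", "data": {
  "plan": [
    [-3, 0, 6, -1.8, 0, 0, 0],
    [-7, 0, 14, 0.6, 0, 0, 0],
    [-8, 0, 17, 1.4, 0, 0, 0],
    [-7, 0, 14, 0.9, 0, 0, 0],
    [-4, 0, 8, -1.2, 0, 0, 0]
  ]
}}

```text
time_s: 21.2
ee_pos: [0.3923, 0.2626, 0.0622]
eef_rot: [0.001, -0.028, 1.0, 0.0]
wrist_force: [-0.1, -0.3, -7.0]
opening: 0.341
finger_force: 58.0
```

```bash
python3 hold.py "[-1.8,.6,1.4,.9,-1.2]"
```

```text
lateral extra mm 2.7
t 21.3 pred/meas [(np.float64(0.0146), np.float64(0.0137)), (np.float64(0.0067), np.float64(0.0008))] x [ 0.0013  0.0141 -0.0023] phi cmd 0.0026 meas -0.0007 p [0.3921 0.2605 0.0622] yaw 0.054 F [-0.5 -1.  -6.1]
rx [0.3, -0.1, -0.2, -0.15, 0.15] [] end [ 0.0001  0.0011 -0.0023] phi 0.0026 traj [0.002, 0.002, 0.001, 0.0, 0.0]
rx [0.15, 0.0, -0.05, -0.1, -0.1] [-0.05, 0.1] end [ 0.0061  0.0249 -0.0023] phi 0.0035 traj [0.003, 0.003, 0.003, 0.003, 0.003, 0.004, 0.006]
stand in dock_empty: x -125.3 y 0.3 mm, pin y 0.5, yaw err deg 0.09
```

Emit:
{"op": "apply_moves", "data": {
  "plan": [
    [-9, 0, 0, 0.3, 0, 0, 0],
    [-18, 0, 0, -0.1, 0, 0, 0],
    [-21, 0, 0, -0.2, 0, 0, 0],
    [-18, 0, 0, -0.1, 0, 0, 0],
    [-9, 0, 0, 0.1, 0, 0, 0]
  ]
}}

```text
time_s: 21.8
ee_pos: [0.4697, 0.2656, 0.0644]
eef_rot: [0.003, -0.027, 1.0, 0.001]
wrist_force: [0.1, -1.1, -5.9]
opening: 0.336
finger_force: 58.0
```

```bash
python3 hold.py "[.3,-.1,-.2,-.1,.1]"
```

```text
lateral extra mm 0.9
t 21.9 pred/meas [(np.float64(0.0042), np.float64(-0.0103)), (np.float64(-0.0113), np.float64(-0.0093))] x [-0.0121 -0.0354 -0.0024] phi cmd 0.0026 meas 0.002 p [0.4687 0.2655 0.0641] yaw 0.0537 F [-0.9  0.4 -6.8]
rx [-1.1, 0.4, 0.95, 0.6, -0.75] [] end [-0.002  -0.012  -0.0024] phi 0.0009 traj [-0.015, -0.012, -0.006, -0.002, -0.002]
rx [-0.6, -0.05, 0.25, 0.35, 0.3] [0.1, -0.35] end [ 0.0018  0.0103 -0.0024] phi 0.0026 traj [-0.015, -0.016, -0.013, -0.008, -0.003, 0.0, 0.002]
stand in dock_empty: x -47.3 y 0.9 mm, pin y 0.9, yaw err deg -0.01
```

Emit:
{"op": "apply_moves", "data": {
  "plan": [
    [-6, 0, 0, -1.1, 0, 0, 0],
    [-12, -0.5, 0, 0.4, 0, 0, 0],
    [-13, -0.4, 0, 0.9, 0, 0, 0],
    [-11, 0, 0, 0.6, 0, 0, 0],
    [-6, 0, 0, -0.7, 0, 0, 0]
  ]
}}

```text
time_s: 22.4
ee_pos: [0.5162, 0.2681, 0.0637]
eef_rot: [0.002, -0.028, 1.0, 0.001]
wrist_force: [-0.2, -0.2, -7.6]
opening: 0.338
finger_force: 58.0
```

```bash
python3 hold.py "[-1.1,.4,.9,.6,-.7]" "[0,-.5,-.4,0,0]"; python3 -c "
from bench import sensors
from lean import *
s=sensors.read_state();q=s['eef_rot'];print(R.from_quat(np.r_[q[1:],q[0]]).as_matrix().round(4).tolist())"
```

```text
lateral extra mm 1.1
t 22.5 pred/meas [(np.float64(0.0001), np.float64(0.0108)), (np.float64(0.0056), np.float64(0.005))] x [ 0.0035  0.0206 -0.0023] phi cmd 0.0009 meas 0.0006 p [0.5161 0.2664 0.0636] yaw 0.0535 F [-0.6 -1.1 -6.8]
rx [0.35, -0.15, -0.35, -0.2, 0.25] [] end [ 0.0004  0.001  -0.0023] phi 0.0026 traj [0.005, 0.004, 0.002, 0.001, 0.0]
rx [0.2, -0.0, -0.1, -0.15, -0.1] [-0.05, 0.15] end [-0.004  -0.0142 -0.0023] phi 0.0017 traj [0.005, 0.005, 0.004, 0.002, -0.001, -0.003, -0.004]
stand in dock_empty: x -0.7 y -0.3 mm, pin y -0.2, yaw err deg 0.04
[[-0.9986, -0.0535, 0.0037], [-0.0535, 0.9986, 0.0008], [-0.0038, 0.0006, -1.0]]
```

Emit:
{"op": "apply_moves", "data": {
  "plan": [
    [-1, 0, 4, 0.3, 0, 0, 0],
    [0, 0, 4, -0.1, 0, 0, 0],
    [0, 0, 2, -0.3, 0, 0, 0],
    [0, 0, 1, -0.1, 0, 0, 0],
    [0, 0, 0.2, 0.1, 0, 0, 0]
  ]
}}

```text
time_s: 23.0
ee_pos: [0.5157, 0.2671, 0.0526]
eef_rot: [0.001, -0.027, 1.0, 0.001]
wrist_force: [-1.1, -1.1, -4.8]
opening: 0.339
finger_force: 58.0
```

```bash
python3 hold.py "[.3,-.1,-.3,-.1,.1]"; python3 roll.py; python3 -c "
from bench import sensors
s=sensors.read_state();print(s['ee_pos'],s['wrist_force'],s['moment'])"
```

```text
lateral extra mm 0.9
t 23.1 pred/meas [(np.float64(0.0044), np.float64(0.0057)), (np.float64(0.0057), np.float64(0.0072))] x [ 0.0067  0.0059 -0.0023] phi cmd 0.0026 meas 0.0022 p [0.5162 0.2671 0.0526] yaw 0.0548 F [-0.8  0.9 -5.7]
rx [0.45, -0.15, -0.4, -0.25, 0.35] [] end [ 0.0006  0.0038 -0.0023] phi 0.0026 traj [0.007, 0.005, 0.003, 0.001, 0.001]
rx [0.25, 0.0, -0.1, -0.15, -0.1] [-0.05, 0.15] end [ 0.0012  0.0046 -0.0023] phi 0.0026 traj [0.007, 0.007, 0.005, 0.003, 0.002, 0.001, 0.001]
stand in dock_empty: x -1.7 y -0.1 mm, pin y 0.0, yaw err deg 0.07
phi 0.0021882617210046843 bench (array([-0.0007,  0.0003, -0.0003]), np.int64(80639))
ballast (array([0.0315, 0.0002, 0.0014]), np.int64(10831))
[0.51625896 0.26700982 0.05252276] [-0.9304141   0.62432499 -4.855635  ] [ 0.07041237  0.2450179  -0.04581699]
```

```bash
python3 -c "
from h import *
def edges(f,o,yaw,h=0.):
    c=dict(np.load(f));P=cloud(c);d=P[...,:2]-np.array(o);X=d[...,0]*np.cos(yaw)+d[...,1]*np.sin(yaw);Y=-d[...,0]*np.sin(yaw)+d[...,1]*np.cos(yaw);Z=P[...,2];ok=c['z_map']>0
    for n,a,b,w in(('board',.0045,.012,.06),('ballast',.026+h,.036+h,.045)):
        r=[]
        for y in np.arange(-.03,.031,.01):
            k=ok&(np.abs(Y-y)<.004)&(Z>a)&(Z<b)&(X<-.04)&(X>-.11)
            if k.sum()>5:r.append(np.percentile(X[k],1))
        print(f,n,np.round(r,4))
    k=ok&(Z>.026+h)&(Z<.036+h)&(X>-.065)&(X<-.04)&(np.abs(Y)<.06);print('ballast y edges',np.percentile(Y[k],[1,99]))
    k=ok&(Z>.0045)&(Z<.012)&(X>-.065)&(X<-.03)&(np.abs(Y)<.09);print('board y edges',np.percentile(Y[k],[1,99]))
edges('wl.npz',(.5187,.2674),.0535);edges('wF.npz',(.5408,-.2394),-.1245)
"
```

```text
wl.npz board [-0.0757 -0.0757 -0.0757 -0.0758 -0.0758 -0.0758 -0.0758]
wl.npz ballast [-0.0663 -0.0663 -0.0663 -0.0663 -0.0661 -0.066  -0.0661]
ballast y edges [-0.03942751  0.03849956]
board y edges [-0.06489258  0.06392661]
wF.npz board [-0.0699 -0.0698 -0.0699 -0.07   -0.0701 -0.07   -0.0701]
wF.npz ballast [-0.064  -0.0641 -0.0641 -0.0641 -0.0642 -0.0643 -0.0642]
ballast y edges [-0.03913922  0.03867952]
board y edges [-0.06452599  0.06440103]
```

Emit:
{"op": "apply_moves", "data": {
  "plan": [
    [-1.5, 0, 0, 0, 0, 0, 0],
    [-0.5, 0, 0.3, 0.1, 0, 0, 0],
    [0, 0, 0.3, 0, 0, 0, 0],
    [0, 0, 0.2, 0, 0, 0, 0],
    [0, 0, 0, 0, 0, 0, 0]
  ]
}}

```text
time_s: 23.65
ee_pos: [0.5184, 0.267, 0.0523]
eef_rot: [0.002, -0.027, 1.0, 0.0]
wrist_force: [-3.9, -2.0, 5.3]
opening: 0.339
finger_force: 58.0
```

```bash
python3 hold.py "[0,.1,0,0,0]"; python3 -c "
from bench import sensors
s=sensors.read_state();print(s['ee_pos'],s['wrist_force'],s['moment'])"
```

```text
lateral extra mm -0.2
t 23.75 pred/meas [(np.float64(0.0106), np.float64(0.0081)), (np.float64(0.0084), np.float64(0.0139))] x [ 0.0123  0.0126 -0.0022] phi cmd 0.0009 meas 0.0006 p [0.5184 0.2671 0.0523] yaw 0.0544 F [-4.4 -1.5  5.1]
rx [0.7, -0.3, -0.7, -0.4, 0.6] [] end [ 0.0008  0.0037 -0.0022] phi 0.0026 traj [0.013, 0.01, 0.005, 0.001, 0.001]
rx [0.35, -0.0, -0.2, -0.25, -0.2] [-0.05, 0.25] end [-0.0002 -0.0001 -0.0022] phi 0.0026 traj [0.013, 0.012, 0.009, 0.005, 0.002, 0.0, -0.0]
stand in dock_empty: x 0.7 y -0.3 mm, pin y -0.2, yaw err deg 0.06
[0.51839313 0.26708358 0.05234058] [-4.44235321 -1.46820275  5.05804438] [-0.32984732  0.71065729 -0.0103295 ]
```

Emit:
{"op": "apply_moves", "data": {
  "plan": [
    [0, 0, 0, 0, 0, 0, 0.3],
    [0, 0, 0, 0, 0, 0, 0.36],
    [0, 0, 0, 0, 0, 0, 0.42],
    [0, 0, 0, 0, 0, 0, 0.55],
    [0, 0, 0, 0, 0, 0, 0.75]
  ],
  "squeeze": 10
}}

```text
time_s: 24.25
ee_pos: [0.5185, 0.2672, 0.0517]
eef_rot: [0.002, -0.027, 1.0, 0.0]
wrist_force: [0.1, 0.3, -0.7]
opening: 0.56
finger_force: 0.0
```

Emit:
{"op": "apply_moves", "data": {
  "plan": [
    [0, 0, 0, 0, 0, 0, 0.85],
    [0, 0, 0, 0, 0, 0, 0.85],
    [0, 0, 0, 0, 0, 0, 0.85],
    [0, 0, 0, 0, 0, 0, 0.85],
    [0, 0, 0, 0, 0, 0, 0.85]
  ]
}}

```text
time_s: 24.75
ee_pos: [0.5181, 0.2671, 0.0516]
eef_rot: [0.002, -0.027, 1.0, 0.0]
wrist_force: [-0.1, -0.9, -0.4]
opening: 0.849
finger_force: 0.0
```

```bash
python3 roll.py; python3 hold.py "[]" | tail -4;  python3 -c "
from bench import sensors
s=sensors.read_state();print(s['time_s'],s['ee_pos'],s['wrist_force'],s['opening'])"
```

```text
phi 0.0003031396846268653 bench (array([-0.0007,  0.0001, -0.0003]), np.int64(75759))
ballast (array([ 0.0314,  0.0041, -0.0008]), np.int64(10849))
t 24.9 pred/meas [(np.float64(0.0123), np.float64(0.058)), (np.float64(0.039), np.float64(0.0634))] x [ 0.058   0.1739 -0.0012] phi cmd 0.0009 meas 0.0003 p [0.5181 0.2671 0.0517] yaw 0.0547 F [ 0.5 -0.4  0.1]
rx [5.45, -1.9, -4.5, -2.8, 3.7] [] end [-0.0005 -0.0075 -0.0012] phi 0.0017 traj [0.071, 0.058, 0.028, 0.005, -0.0]
rx [3.0, 0.2, -1.3, -1.8, -1.55] [-0.4, 1.8] end [-0.0002 -0.0018 -0.0012] phi 0.0017 traj [0.073, 0.075, 0.06, 0.037, 0.015, 0.002, -0.0]
stand in dock_empty: x 0.4 y -0.3 mm, pin y -0.1, yaw err deg 0.06
24.9 [0.51813332 0.26710189 0.05165737] [ 0.53261414 -0.37484535  0.07141684] 0.8505587500635031
```

Emit:
{"op": "apply_moves", "data": {
  "plan": [
    [0, 0, -8, 0, 0, 0, 0.85],
    [0, 0, -16, 0, 0, 0, 0.85],
    [0, 0, -20, 0, 0, 0, 0.85],
    [0, 0, -16, 0, 0, 0, 0.85],
    [0, 0, -8, 0, 0, 0, 0.85]
  ]
}}

```text
time_s: 25.4
ee_pos: [0.5187, 0.2674, 0.1216]
eef_rot: [0.003, -0.027, 1.0, 0.001]
wrist_force: [1.3, 0.2, -0.4]
opening: 0.85
finger_force: 0.0
```

Emit:
{"op": "apply_moves", "data": {
  "plan": [
    [10, 0, -10, 0, 0, 0, 0.85],
    [20, 0, -10, 0, 0, 0, 0.85],
    [20, 0, -10, 0, 0, 0, 0.85],
    [20, 0, -10, 0, 0, 0, 0.85],
    [10, 0, -5, 0, 0, 0, 0.85]
  ]
}}

```text
time_s: 25.9
ee_pos: [0.4357, 0.2625, 0.1648]
eef_rot: [0.001, -0.028, 1.0, 0.0]
wrist_force: [0.2, 0.1, 0.6]
opening: 0.85
finger_force: 0.0
```

Emit:
{"op": "apply_moves", "data": {
  "plan": [
    [0, 0, 0, 0, 0, 0, 0.85],
    [0, 0, 0, 0, 0, 0, 0.85],
    [0, 0, 0, 0, 0, 0, 0.85],
    [0, 0, 0, 0, 0, 0, 0.85],
    [0, 0, 0, 0, 0, 0, 0.85]
  ]
}}

```text
time_s: 26.4
ee_pos: [0.4382, 0.2625, 0.164]
eef_rot: [0.001, -0.027, 1.0, -0.0]
wrist_force: [0.1, 0.6, 0.7]
opening: 0.85
finger_force: 0.0
```

```bash
python3 - <<'E'
from bench import viewer,sensors
from h import *
im=[]
for n,(a,b) in(("scene",(60,240)),("top",(140,130))):
    f=viewer.camera(n)["frame"][...,::-1];im.append(cv2.resize(f[a:a+150,b:b+150],(400,400)))
cv2.imwrite("pics/end.png",np.hstack(im))
c=viewer.camera("wrist");np.savez("we.npz",**c);P=cloud(c);d=P[...,:2]-np.array((.5187,.2674));cs,sn=np.cos(.0535),np.sin(.0535);X=d[...,0]*cs+d[...,1]*sn;Y=-d[...,0]*sn+d[...,1]*cs;Z=P[...,2]
m=(Z>.088)&(Z<.098)&(np.abs(X)<.04)&(np.abs(Y)<.04);print("grip top",m.sum(),Z[m].mean(),cv2.minAreaRect((np.c_[X[m],Y[m]]*1000).astype(np.float32)))
print(sensors.read_state()["time_s"])
E
```

```text
grip top 523 0.09149032406491618 ((-14.95012092590332, -0.8406152725219727), (10.250073432922363, 29.8638973236084), 2.353564977645874)
26.55
```

View pics/end.png

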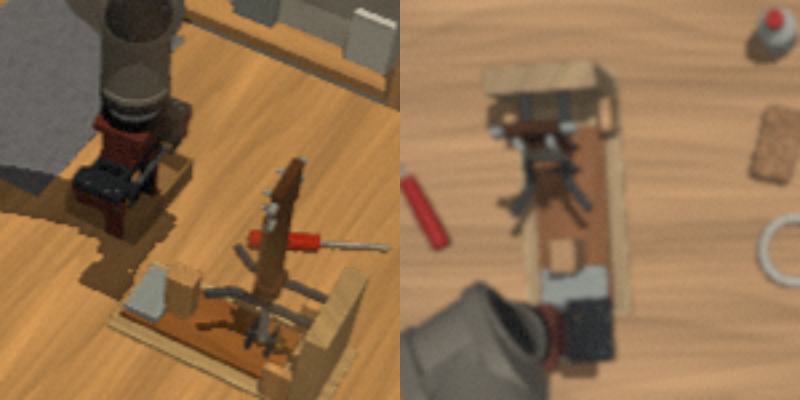

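The closing view shows the stand flat on the board, with the rod between the prongs (left crop about 265, 300) and the gripper clear of everything.

```bash
python3 -c "
from bench import order
print(order.hand_in())"
```

```text
the job is handed in; nothing more can be done
None
```

The stand is home in the empty dock (measured within about 1 mm), released with the neck upright between the prongs, after over 5 s held up; on the way a brief wrist-force rise at 15.2 s may have been the stand touching a prong tip, so I restarted the hold count. The job is handed in.

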